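# Set up the bearing run-in spindle

## Robot

A 6-joint arm with a two-finger parallel gripper is mounted at the origin on the work surface. World frame = base frame: x ahead of the robot, y to its left, z up, the work surface at z = 0. Lengths are in mm, angles in rad, forces in N, time in s.
With the tool pointing down it reaches from about 400 to 925 mm from the base axis. Payload 12.5 kg.
Tool frame: the origin (TCP) lies on the mounting face of the last link; the fingertips stand 190 mm ahead of it and the grasp point (between the pads) lies 171 mm ahead of it; z points along the fingers, y is the line along which they close (so a half turn about z gives the same grasp; the last joint's range is limited). The gripper opens to 95 mm and grips with 3 to 60 N. Pads are 20 mm wide; open, the fingers measure 119 mm over their backs; the gripper's body (75 mm by 180 mm) begins 59 mm behind the grasp point.
Start: joints at [-1.241, 0.491, 1.559, -0, 1.092, -0.106], TCP at [263.853, -566.574, 404.761] pointing down, gripper open.
Joint ranges: [-3.1, 3.1], [-0.84, 2.19], [0.05, 2.79], [-1.13, 4.28], [0.06, 2.93], [-2.69, 2.69]. Speed limits (rad/s): [2.22, 2.22, 2.79, 3.14, 3.14, 3.14].

## Interface

Orientations are given as [roll, pitch, yaw] about the fixed x, y, z axes, in that order (R = Rz(yaw) Ry(pitch) Rx(roll)).
In Python, from cell import * gives the robot as it stands.
- The arm moves only by the tool arm_command, never from a script. Its argument "rows" is a list that holds one entry, the list of rows, each a list of 7 numbers: the shift along the tool's x, y, z normalised to -1 to 1, where 1 is 0.15 m, then the turn, a rotation vector about the tool's x, y, z normalised to -1 to 1, where 1 is 360 degrees, then the opening, from -1 (shut) to 1 (fully open). A call has 1 to 10 rows; each row is the pose to reach, as a shift and turn from the pose commanded when the call began, along the tool's axes at that moment, turning the shorter way round; what a row does not reach only later rows make up. A row lasts 1/12 s, in which the tool goes at most 41.7 mm and 7.16 degrees, less where a joint would pass 70% of its speed; a pose out of reach is approached as far as the arm can. A call with a number of a shift or a turn outside -1 to 1 is refused whole. A call with a gripper value outside its range is refused whole. The fingers move at their own pace and stop on an object; the grip force is fixed at half the most. Time passes only in rows, so rows that repeat a pose let the fingers close. It gives the time, the measured TCP pose, the force, the opening and the grip force at its end, in the units of the state.
- state(): the state, without advancing time (a new reading comes with each control period).
- read_camera(name): name is "side" or "top"; returns (picture, depth): 400x640x3 uint8, red, green, blue; 400x640 float32, mm along the optical axis (not along the pixel's ray), 0 where there is no reading.
- get_calibration(name): a dict with "camera_matrix" (3x3 intrinsics, pixels), "D" ([k1, k2, p1, p2, k3] as OpenCV has them; the pictures are not rectified), "position" and "orientation" of the camera in the world. Camera axes: x right, y up, looking along -z (the intrinsics and any distortion apply to the point x, -y, -z); pixel columns grow to the right and rows downward; lengths in mm; the calibration is good to about 2 mm. A picture is of the moment at which its call begins. get_calibration takes no time and is no camera call.
- job_done(): hands the job in; it is judged then, once.
The state is a dict: "t": time; "joints": joint angles; "qvel": joint speeds; "tau": joint torques, N m; "eef_pos": TCP position; "tcp_rot": TCP orientation; "ft_force": force on the tool from outside, world axes, zero at the start; "moment": the same for the moment, N m; "opening": opening from 0.0 (shut) to 1.0 (fully open); "grip_force": force on a finger pad.
Only numpy, scipy, OpenCV 4.12 (cv2) and the standard library are available. Lean on these libraries where they do the work, as an engineer would, in place of code of your own. Each camera call takes 0.05 s, during which the arm holds its last target. There are 200 camera calls.

## Task

Set up the run-in spindle on the bike-shop bench: take the black dust plug out of the spindle and put it in the tray, seat the long-pilot arbor fully home in the spindle taper with its notches over the two dogs, then press the clamp lever down until it stays down by itself. Only once it is clamped, slide every one of the small serviced bearings (there may be two, three or four) flat onto the arbor's pilot, and put the knurled collar on top of them. Leave the larger odd bearing and the other things on the bench where they are.

Things in the scene. Friction and masses are not known exactly. Their poses are not given: they have to be found in the camera images.
- head: Blue spindle head, a block 100 x 100 x 78 mm high bolted to the bench, with a steel tapered socket opening upwards in its top. Origin: centre of its underside; z up; the two dogs lie on its x axis, the clamp lever sticks out along its +y. Foot bars reach 70 mm out along x at 10 mm height (looks only).
- nose (a point): Centre of the spindle's flat top face, 78 mm above the bench (where the arbor's flange must rest); axes as the head's. The taper is 33 mm wide at the mouth, narrows 7:24 and is about 58 mm deep. Two dark steel dogs stand on the face at x = +22 to +33 mm and x = -22 to -33 mm, each 10 mm wide (along y) and 8 mm high.
- lever (a joint): Clamp lever on the head. 0 = up (its arm rises 0.50 rad above level); grows as it is pressed down. Sprung upwards with about 6 N at the pad; past about 0.38 rad the spring goes over centre, and the lever snaps down onto its stop at 0.57 rad and is held there. Let go before that, it springs back up.
- lever_pad (a point): Centre of the top of the lever's black rubber pad, 30 x 44 mm. The pivot is at (0, 60, 60) mm in the head's frame; the point lies 134 mm along the arm and 9 mm above its centre line: up, it is about 132 mm above the bench and 173 mm from the spindle axis; down, 64 mm and 194 mm. Press it from above with shut fingers.
- arbor: Steel arbor, upright in the rack. Origin: centre of the flange's underside; z up. Below: tapered shank 50 mm long, 31.6 mm wide at the flange, 17 mm at the tip. Flange 10 mm thick, 53 mm across, with two notches 13 mm wide at its +x and -x that go over the dogs (either way round). Above: round pilot 14.5 mm wide, from z = 10 to 72 mm, tip pointed. 380 g.
- rack: Plywood block 80 (x) x 150 (y) x 62 mm high, fixed, with two round holes 36 mm wide at y = -36 and y = +36 mm. Origin: centre of its underside. The arbor stands in the hole at y = -36 mm, its flange resting on the top. A stub fitting that does not come out sits on the other hole, 30 mm high.
- plug: Black plastic dust plug in the spindle's socket at the start. Origin: centre of the underside of its disc (which rests on the spindle's top face); z up. Disc 40 mm wide and 6 mm thick; below it a loose stub 22 mm wide and 24 mm long; above it a round grip 20 mm wide, from 6 to 32 mm above the origin. 50 g.
- tray: Open aluminium tray, fixed, outside 130 (x) x 120 (y) x 32 mm high, walls and floor 5 mm. Origin: centre of its underside. The plug may lie or stand anywhere in it.
- bearing0: Serviced cartridge bearing, a steel ring with black seals lying flat: outside 30 mm, bore 17 mm, 12 mm high, 50 g. Origin: centre of its underside (starts on the bench); z up. May be absent.
- bearing1: Serviced cartridge bearing, a steel ring with black seals lying flat: outside 30 mm, bore 17 mm, 12 mm high, 50 g. Origin: centre of its underside (starts on the bench); z up. May be absent.
- bearing2: Serviced cartridge bearing, a steel ring with black seals lying flat: outside 30 mm, bore 17 mm, 12 mm high, 50 g. Origin: centre of its underside (starts on the bench); z up. May be absent.
- bearing3: Serviced cartridge bearing, a steel ring with black seals lying flat: outside 30 mm, bore 17 mm, 12 mm high, 50 g. Origin: centre of its underside (starts on the bench); z up. May be absent.
- collar: Knurled aluminium collar, outside about 37 mm, bore 17 mm, 22 mm high, 60 g, standing on the bench. Origin: centre of its underside; z up. Goes on the pilot last, on top of the bearings.
- odd_bearing: Larger bearing with grey seals, outside 46 mm, bore 31 mm, 12 mm high, lying in the same row as the small ones. Not part of the job: leave it.
- grease_jar: White jar, 72 mm wide, 75 mm high. Leave it.
- spray_can: Grey spray can, 58 mm wide, 190 mm high. Leave it.
- wrench: Wrench 190 mm long, lying behind the head. Leave it.
- driver: Screwdriver 200 mm long. Leave it.
- hub_body: Aluminium hub body 48 mm wide, 42 mm high. Leave it.
Mind the look-alikes: they are no part of the job. Several things have the shape of the tray; the one meant has the colours described above. Of the things shaped like the arbor, the steel one is meant.

How it is judged (in metres and radians):
On the way, in this order (a step that is already met when the one before it is completed fails the run):
1. the arbor is fully home in the spindle taper, notches over the dogs, lever still up (distance between arbor and nose below 0.0035 m and angle between the x axis of arbor and the x axis of head, either way round below 0.12 rad and angle between arbor's own z axis and vertical below 0.05 rad and value of joint lever below 0.3 rad), for 0.2 s.
2. the clamp lever is pressed down and held by its detent (value of joint lever above 0.48 rad and distance between arbor and nose below 0.0035 m and angle between the x axis of arbor and the x axis of head, either way round below 0.12 rad and angle between arbor's own z axis and vertical below 0.05 rad), for 0.3 s.
3. every small bearing present is on the arbor's pilot (horizontal distance between each of bearing0, bearing1, bearing2, bearing3 and arbor below 0.004 m and z of bearing0 in the frame of arbor between 0.005 and 0.062 m and angle between the z axis of each of bearing0, bearing1, bearing2, bearing3 and the z axis of arbor, either way round below 0.12 rad and z of bearing1 in the frame of arbor between 0.005 and 0.062 m and z of bearing2 in the frame of arbor between 0.005 and 0.062 m and z of bearing3 in the frame of arbor between 0.005 and 0.062 m), for 0.2 s.
At the end, for the whole second after the job is handed in: Arbor flange on the spindle face (3.5 mm, upright 0.05 rad, notches to dogs 0.12 rad); lever held above 0.48 rad; every small bearing present and the collar above them on the pilot (centred 4 mm, square 0.12 rad); plug in the tray; all at rest (all of step 2 and all of step 3 and horizontal distance between collar and arbor below 0.004 m and z of collar in the frame of arbor between 0.005 and 0.062 m and angle between the z axis of collar and the z axis of arbor, either way round below 0.12 rad and z of each of bearing0, bearing1, bearing2, bearing3 in the frame of collar below -0.009 m and x of plug in the frame of tray between -0.062 and 0.062 m and y of plug in the frame of tray between -0.055 and 0.055 m and z of plug in the frame of tray below 0.045 m and linear speed of each of bearing0, bearing1, bearing2, bearing3, collar, arbor, plug below 0.02 m/s); the robot touches nothing.
It fails at once if a small bearing or the collar is put on the arbor before the lever has clamped it (value of joint lever below 0.4 rad and ((horizontal distance between bearing0 and arbor below 0.004 m and z of bearing0 in the frame of arbor between 0.005 and 0.062 m and angle between the z axis of bearing0 and the z axis of arbor, either way round below 0.12 rad) or (horizontal distance between bearing1 and arbor below 0.004 m and z of bearing1 in the frame of arbor between 0.005 and 0.062 m and angle between the z axis of bearing1 and the z axis of arbor, either way round below 0.12 rad) or (horizontal distance between bearing2 and arbor below 0.004 m and z of bearing2 in the frame of arbor between 0.005 and 0.062 m and angle between the z axis of bearing2 and the z axis of arbor, either way round below 0.12 rad) or (horizontal distance between bearing3 and arbor below 0.004 m and z of bearing3 in the frame of arbor between 0.005 and 0.062 m and angle between the z axis of bearing3 and the z axis of arbor, either way round below 0.12 rad) or (horizontal distance between collar and arbor below 0.004 m and z of collar in the frame of arbor between 0.005 and 0.062 m and angle between the z axis of collar and the z axis of arbor, either way round below 0.12 rad))).
It fails at once if a thing that is not part of the job is moved by more than 50 mm or knocked over (distance of any of odd_bearing, grease_jar, spray_can, wrench, driver, hub_body from where it was at the start of the episode above 0.05 m or angle between any of grease_jar, spray_can, hub_body's own z axis and vertical above 0.6 rad).
Of bearing0, bearing1, bearing2, bearing3 only 2 to 4 are there at a start; the rules pass over those that are not, and their reading is None.
At some moment in a run one of bearing0, bearing1, bearing2, bearing3, collar may be knocked a few centimetres aside while the robot is not near it.
It also fails if it takes over 210 s, if anything falls off the work surface, if the arm or the gripper's body presses on something with over 40 N, if the wrist force passes 120 N, or if a joint passes its speed limit or range.

## Working session

There is one attempt and no reset: what is moved stays moved. The work goes in short steps, Python scripts to look and compute and a tool call to move; the robot and the scene stay as the last step left them, time stands still between calls to the robot, and variables do not carry over. Pictures are saved under pics/ and viewed, at most 14 in all, crops included, and the job is handed in when it is done.

Besides the shell and the picture viewer there is one more tool, called in YAML: its name, and indented under it one key for each argument. arm_command: Moves the arm, as the interface text tells. Its arguments: {"type":"object","properties":{"rows":{"type":"array","items":{"type":"array","items":{"type":"array","items":{"type":"number","minimum":-1,"maximum":1}}}}},"required":["rows"]}

```bash
mkdir -p pics; ls; python3 - <<'E'
from cell import *
import cv2,numpy as np
s=state();print(s)
for n in("side","top"):
    p,d=read_camera(n);cv2.imwrite(f"pics/{n}0.png",cv2.cvtColor(p,cv2.COLOR_RGB2BGR));np.save(f"{n}0.npy",d);np.save(f"{n}0p.npy",p)
    print(n,get_calibration(n))
E
```

```text
pics
{'t': 0.0, 'joints': array([-1.24059995e+00,  4.91569477e-01,  1.55947267e+00, -5.56737900e-05,
        1.09169019e+00, -1.05577661e-01]), 'qvel': array([ 0.00022826,  0.00028362, -0.00064382, -0.00083442,  0.00134852,
       -0.00025973]), 'tau': array([-6.22656007e-04, -6.12651515e+01, -2.58184361e+01,  6.92416937e-02,
        4.81639104e-02, -9.29601219e-05]), 'eef_pos': array([ 263.83740736, -566.54006103,  404.14746567]), 'tcp_rot': array([-3.14045411e+00, -7.10010883e-05,  4.35799689e-01]), 'ft_force': array([ 0.01996354, -0.84062   , -0.26235905]), 'moment': array([-0.03896582, -0.03094025, -0.00305347]), 'grip_force': 0.0, 'opening': 1.0026703127484151}
side {'camera_matrix': array([[398.32670965,   0.        , 319.02764022],
       [  0.        , 398.32670965, 203.07580217],
       [  0.        ,   0.        ,   1.        ]]), 'D': array([0.00889927, 0.        , 0.        , 0.        , 0.        ]), 'position': array([-85.28621856, 521.24277987, 659.9880337 ]), 'orientation': array([ 1.02171292,  0.02385074, -2.34074254])}
top {'camera_matrix': array([[469.31792716,   0.        , 329.9393472 ],
       [  0.        , 469.31792716, 200.52149182],
       [  0.        ,   0.        ,   1.        ]]), 'D': array([-0.00178355,  0.        ,  0.        ,  0.        ,  0.        ]), 'position': array([ 442.77209258,  -82.56606213, 1642.99898549]), 'orientation': array([ 0.07008609,  0.0090044 , -1.57694613])}
```

View pics/top0.png

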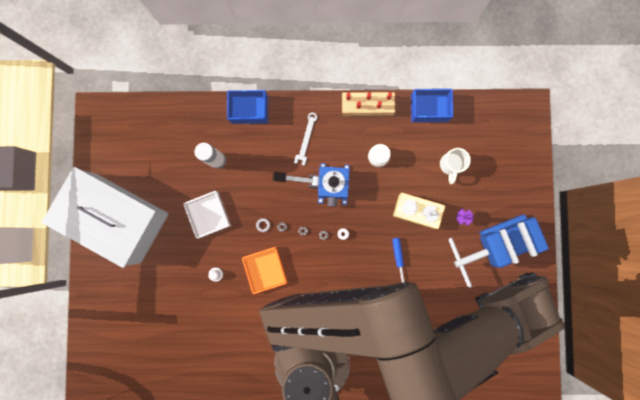

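View pics/side0.png

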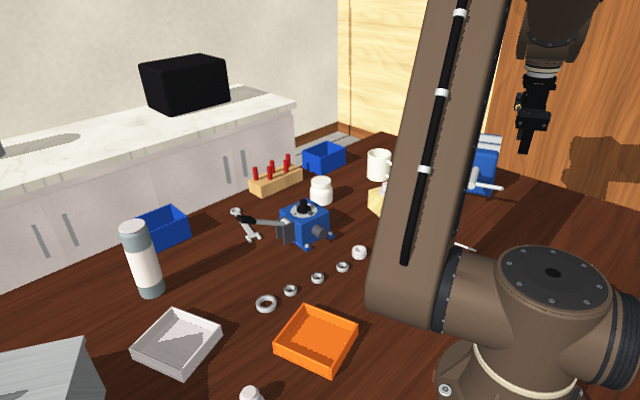

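The top view shows the head at (333,182) with its lever to the left, and the rack at (419,210). The grey tray is at (207,214). The bench row runs from the odd bearing at (263,225) through bearings at (282,227), (303,231) and (323,235) to the collar at (343,234). The side view confirms this, but the arm hides the rack there.

```bash
cat > h.py <<'E'
from cell import *
import cv2,numpy as np
from scipy.spatial.transform import Rotation as R
def look(n,tag):
    p,d=read_camera(n);np.save(f"{n}{tag}p.npy",p);np.save(f"{n}{tag}.npy",d);return p,d
def rays(n,uv):
    c=get_calibration(n);u=cv2.undistortPoints(np.asarray(uv,float).reshape(-1,1,2),c["camera_matrix"],c["D"])[:,0]
    v=np.c_[u[:,0],-u[:,1],-np.ones(len(u))]
    return c["position"],v@R.from_euler("xyz",c["orientation"]).as_matrix().T
def plane(n,uv,z):
    o,r=rays(n,uv);return o+r*((z-o[2])/r[:,2])[:,None]
def cloud(n,d):
    v,u=np.mgrid[:400,:640];o,r=rays(n,np.c_[u.ravel(),v.ravel()])
    return (o+r*d.ravel()[:,None]).reshape(400,640,3)
def two(uvt,uvs):
    o1,r1=rays("top",[uvt]);o2,r2=rays("side",[uvs]);A=np.c_[r1[0],-r2[0]]
    k=np.linalg.lstsq(A,o2-o1,rcond=None)[0];a=o1+r1[0]*k[0];b=o2+r2[0]*k[1];return (a+b)/2,np.linalg.norm(a-b)
def crop(p,x0,y0,x1,y1,f,name):
    cv2.imwrite(f"pics/{name}.png",cv2.cvtColor(cv2.resize(p[y0:y1,x0:x1],None,fx=f,fy=f,interpolation=cv2.INTER_CUBIC),cv2.COLOR_RGB2BGR))
E
python3 - <<'E'
from h import *
pt=np.load("top0p.npy");ps=np.load("side0p.npy")
a=cv2.resize(pt[160:250,250:450],None,fx=4,fy=4,interpolation=cv2.INTER_CUBIC)
cv2.imwrite("pics/c1.png",cv2.cvtColor(a,cv2.COLOR_RGB2BGR))
crop(ps,220,170,420,320,4,"c2")
for n in("top","side"):
    C=cloud(n,np.load(n+"0.npy"))
    pts=[(333,182),(300,190),(318,195),(207,214),(409,208),(419,210),(431,212),(380,240),(302,231)] if n=="top" else [(303,205),(263,303),(290,288),(300,235),(174,340),(280,223)]
    for u,v in pts: print(n,u,v,C[v,u].round(1))
E
```

```text
top 333 182 [611.1 -79.9 112.9]
top 300 190 [596.   36.6   0. ]
top 318 195 [571.6 -29.3  77.5]
top 207 214 [513.2 360.6  10.5]
top 409 208 [ 525.2 -330.3   92.6]
top 419 210 [ 520.2 -370.    54.5]
top 431 212 [ 510.  -395.6  126.2]
top 380 240 [ 419.1 -242.2   -1. ]
top 302 231 [452.1  30.3  -7.1]
side 303 205 [605.3 -69.9 100. ]
side 263 303 [484.5 168.4  -3.7]
side 290 288 [473.3  96.8   1.1]
side 300 235 [572.1 -25.6  41. ]
side 174 340 [526.6 362.6   2.9]
side 280 223 [614.2   4.7  74.2]
```

View pics/c1.png

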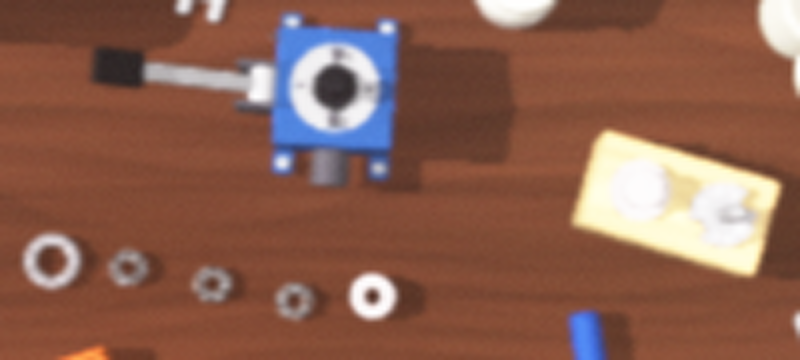

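View pics/c2.png

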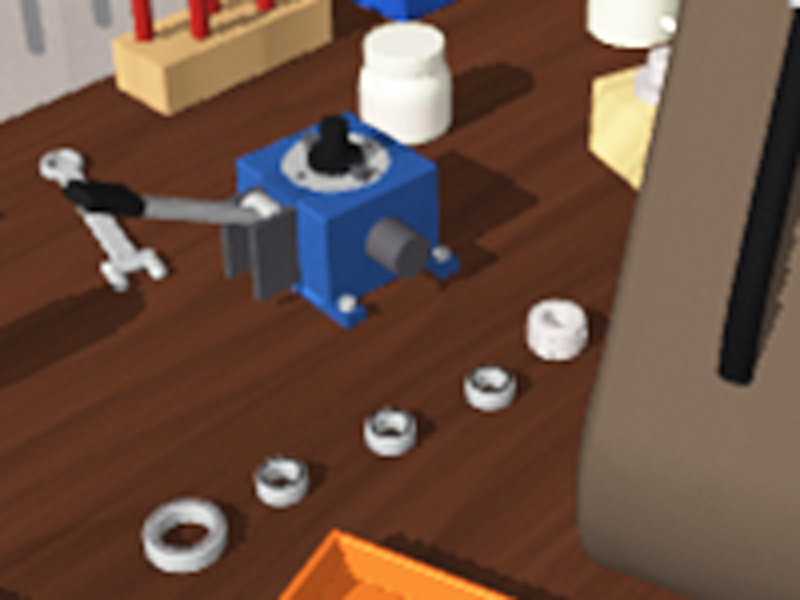

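c1 and c2 show three small bearings, with the odd bearing at the left of the row and the collar at the right. The arbor stands in the rack's right-hand hole, at about top px (431,212). The dogs run along image-vertical (world x) and the lever points along +y.

```bash
cat > m1.py <<'E'
from h import *
import sys
def blobs(m,lo,hi):
    n,l,s,c=cv2.connectedComponentsWithStats(m.astype(np.uint8));return [(c[i].round(2),s[i].tolist()) for i in range(1,n) if lo<=s[i][4]<=hi]
if __name__=="__main__":
    T=np.load("top0p.npy").astype(int);S=np.load("side0p.npy").astype(int)
    def sub(I,x0,y0,x1,y1,f):
        m=np.zeros(I.shape[:2],bool);m[y0:y1,x0:x1]=f(I)[y0:y1,x0:x1];return m
    dark=lambda I:I.max(2)<60
    print("plug top",blobs(sub(T,322,172,346,194,dark),5,400))
    print("plug side",blobs(sub(S,285,190,330,220,dark),5,600))
    blue=lambda I:(I[...,2]-I[...,0]>60)
    for n,I,b in(("top",T,(310,155,360,210)),("side",S,(270,190,335,255))):
        m=sub(I,*b,blue);ys,xs=np.nonzero(m);print(n,"blue rect",cv2.minAreaRect(np.c_[xs,ys].astype(np.float32)))
    grey=lambda I:(I.min(2)>105)
    for n,I,b in(("top",T,(250,215,360,250)),("side",S,(250,240,370,320))):
        print(n);[print("  ",*x) for x in blobs(sub(I,*b,grey),5,600)]
    m=sub(T,318,168,350,198,lambda I:(I.min(2)>90)&(I.max(2)-I.min(2)<60));print("ring",blobs(m,10,900))
    print("pad",blobs(sub(T,265,165,290,190,dark),5,300),blobs(sub(S,230,205,262,230,dark),5,300))
E
python3 m1.py
```

```text
plug top [(array([334.44, 181.53]), [331, 178, 7, 8, 32])]
plug side [(array([303.13, 206.56]), [297, 199, 14, 15, 133])]
top blue rect ((332.8871765136719, 184.80545043945312), (29.567310333251953, 36.054649353027344), 3.5763344764709473)
side blue rect ((308.1399230957031, 222.1169891357422), (49.780479431152344, 45.51358413696289), 61.69924545288086)
top
   [262.51 224.7 ] [256, 218, 14, 14, 119]
   [281.36 226.55] [277, 223, 10, 8, 42]
   [302.38 230.52] [298, 227, 10, 8, 48]
   [342.59 233.49] [337, 228, 12, 12, 113]
   [322.8  234.65] [319, 231, 9, 9, 49]
side
   [250.4 240.8] [250, 240, 2, 3, 5]
   [306.4 245.4] [305, 244, 4, 4, 15]
   [358.74 251.91] [352, 245, 15, 15, 191]
   [341.73 266.93] [336, 262, 13, 11, 89]
   [316.89 277.91] [311, 273, 13, 11, 98]
   [289.72 290.51] [284, 285, 12, 12, 97]
   [265.56 303.65] [256, 295, 20, 18, 233]
ring [(array([333.32, 181.42]), [323, 171, 22, 22, 308]), (array([318. , 179.5]), [318, 174, 1, 12, 12])]
pad [(array([279.33, 176.46]), [274, 173, 11, 8, 82])] [(array([241.17, 210.83]), [241, 209, 2, 5, 6]), (array([245.97, 219.08]), [236, 215, 20, 10, 131])]
```

```bash
python3 - <<'E'
from h import *
print("ring@78",plane("top",[(333.32,181.42)],78).round(1))
print("plug top@110",plane("top",[(334.4,181.5)],110).round(1),"two",two((334.4,181.5),(303.1,202)))
for n,t,s in(("odd",(262.5,224.7),(265.5,303.7)),("A",(281.36,226.55),(289.7,290.5)),("B",(302.4,230.5),(316.9,277.9)),("C",(322.8,234.65),(341.7,266.9)),("col",(342.6,233.5),(358.7,251.9))):
    z=22 if n=="col" else 12
    print(n,"plane",plane("top",[t],z).round(1),"sideplane",plane("side",[s],z*.6).round(1),"two",two(t,s)[0].round(1),round(two(t,s)[1],1))
C=cloud("top",np.load("top0.npy"));P=np.load("top0p.npy").astype(int)
m=(P[...,2]-P[...,0]>60);m[:, :310]=0;m[:,360:]=0;m[:155]=0;m[210:]=0;m&=(abs(C[...,2]-78)<12)
ys,xs=np.nonzero(m);Q=plane("top",np.c_[xs,ys],78)[:,:2].astype(np.float32);print("head rect",cv2.minAreaRect(Q),len(Q), np.median(C[m][:,2]))
# tray: light pixels height
m=(P.min(2)>120);m[:, :180]=0;m[:,235:]=0;m[:188]=0;m[240:]=0
ys,xs=np.nonzero(m);print("tray",cv2.minAreaRect(plane("top",np.c_[xs,ys],32)[:,:2].astype(np.float32)))
# rack
m=(P[...,0]-P[...,2]>30)&(P[...,0]>190);m[:,:390]=0;m[:,448]=0;m[:190]=0;m[230:]=0
ys,xs=np.nonzero(m);Q=plane("top",np.c_[xs,ys],62)[:,:2].astype(np.float32);print("rack",cv2.minAreaRect(Q),len(Q),np.median(C[m][:,2]))
E
```

```text
ring@78 [[616.8 -80.9  78. ]]
plug top@110 [[613.  -84.5 110. ]] two (array([615.77187046, -82.80376632,  99.23108554]), np.float64(4.586277407638813))
odd plane [[474.7 166.4  12. ]] sideplane [[469.4 171.6   7.2]] two [474.9 168.1   0.7] 0.0
A plane [[467.9 100.7  12. ]] sideplane [[462.4 106.6   7.2]] two [4.681e+02 1.021e+02 2.000e-01] 0.2
B plane [[453.7  27.6  12. ]] sideplane [[448.1  32.9   7.2]] two [453.6  28.2   0.7] 0.5
C plane [[438.9 -43.1  12. ]] sideplane [[432.9 -38.    7.2]] two [438.5 -43.2   0.7] 1.1
col plane [[ 442.5 -111.6   22. ]] sideplane [[ 437.  -106.4   13.2]] two [ 442.2 -112.1    7.1] 0.7
head rect ((616.1328735351562, -79.78538513183594), (98.42694854736328, 100.28224182128906), 85.93941497802734) 484 77.13160508186354
tray ((512.546630859375, 358.2894287109375), (135.27728271484375, 126.04817962646484), 21.494314193725586)
rack ((519.38427734375, -367.1689758300781), (159.89883422851562, 85.9757080078125), 72.70453643798828) 766 61.00111270356717
```

arm_command:
  rows:
    - [[0.873, -0.485, 0, 0, 0, 0, 0.1], [0.873, -0.485, 0, 0, 0, 0, 0.1], [0.873, -0.485, 0, 0, 0, 0, 0.1], [0.873, -0.485, 0, 0, 0, 0, 0.1]]

```text
t: 0.43
eef_pos: [353.2, -442.6, 404.5]
tcp_rot: [-3.14, -0.0, 0.437]
ft_force: [0.6, -0.4, 0.0]
opening: 0.775
grip_force: 0.0
```

arm_command:
  rows:
    - [[0.873, -0.485, 0, 0, 0, 0, 0.1], [0.873, -0.485, 0, 0, 0, 0, 0.1], [0.873, -0.485, 0, 0, 0, 0, 0.1], [0.873, -0.485, 0, 0, 0, 0, 0.1]]

```text
t: 0.77
eef_pos: [441.3, -321.2, 404.6]
tcp_rot: [-3.141, -0.0, 0.437]
ft_force: [0.1, -0.5, 0.4]
opening: 0.558
grip_force: 0.0
```

arm_command:
  rows:
    - [[0.873, -0.485, 0, 0, 0, 0, 0.1], [0.873, -0.485, 0, 0, 0, 0, 0.1], [0.873, -0.485, 0, 0, 0, 0, 0.1], [0.873, -0.485, 0, 0, 0, 0, 0.1]]

```text
t: 1.1
eef_pos: [529.3, -199.9, 404.6]
tcp_rot: [-3.141, -0.0, 0.437]
ft_force: [0.1, -0.3, 0.3]
opening: 0.546
grip_force: 0.0
```

arm_command:
  rows:
    - [[0.873, -0.485, 0, 0, 0, -0.1806, 0.1], [0.873, -0.485, 0, 0, 0, -0.1806, 0.1], [0.873, -0.485, 0, 0, 0, -0.1806, 0.1], [0.873, -0.485, 0, 0, 0, -0.1806, 0.1], [0.873, -0.485, 0, 0, 0, -0.1806, 0.1], [0.873, -0.485, 0, 0, 0, -0.1806, 0.1], [0.873, -0.485, 0, 0, 0, -0.1806, 0.1], [0.873, -0.485, 0, 0, 0, -0.1806, 0.1], [0.873, -0.485, 0, 0, 0, -0.1806, 0.1], [0.873, -0.485, 0, 0, 0, -0.1806, 0.1]]

```text
t: 1.93
eef_pos: [615.8, -81.6, 404.4]
tcp_rot: [-3.141, -0.0, 1.576]
ft_force: [0.3, 0.1, -0.1]
opening: 0.546
grip_force: 0.0
```

arm_command:
  rows:
    - [[0, 0, 0.85, 0, 0, 0, 0.1], [0, 0, 0.85, 0, 0, 0, 0.1], [0, 0, 0.85, 0, 0, 0, 0.1], [0, 0, 0.85, 0, 0, 0, 0.1], [0, 0, 0.85, 0, 0, 0, -1], [0, 0, 0.85, 0, 0, 0, -1], [0, 0, 0.85, 0, 0, 0, -1], [0, 0, 0.85, 0, 0, 0, -1], [0, 0, 0.85, 0, 0, 0, -1], [0, 0, 0.85, 0, 0, 0, -1]]

```text
t: 2.77
eef_pos: [615.9, -81.7, 277.2]
tcp_rot: [3.142, 0.0, 1.57]
ft_force: [0.6, -0.3, -0.4]
opening: 0.203
grip_force: 30.0
```

```bash
python3 - <<'E'
from h import *
look("top",1);p,d=look("side",1);crop(p,240,100,440,250,4,"s1");s=state();print(s["eef_pos"],s["opening"],s["grip_force"],s["ft_force"])
E
```

```text
[615.86730211 -81.6556693  277.24066213] 0.20364475422054387 30.000025033950806 [ 0.20535242 -0.54076271 -0.38503324]
```

View pics/s1.png

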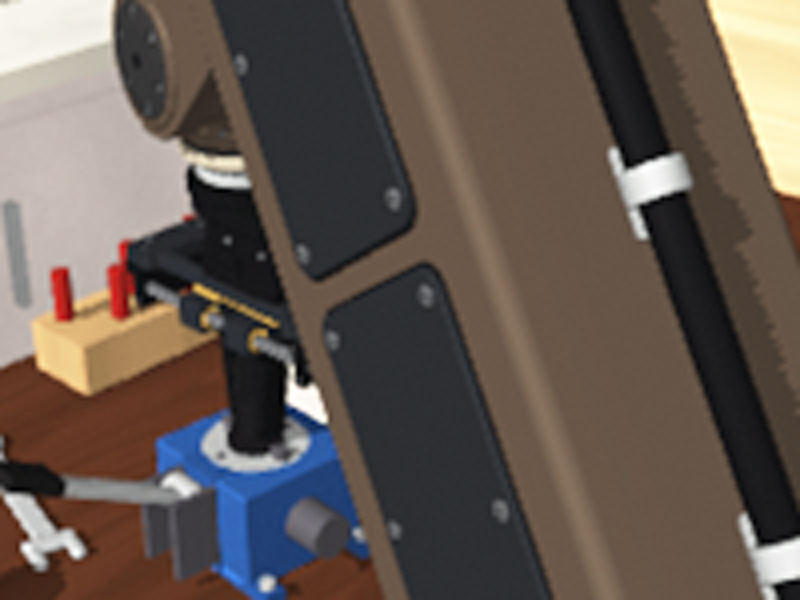

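The plug is gripped: opening 0.20 is about 19 mm, at 30 N. In this view the arm still hides the rack. Next I carry the plug to the tray.

arm_command:
  rows:
    - [[0, 0, -0.58, 0, 0, 0, -1], [0, 0, -0.58, 0, 0, 0, -1], [0, 0, -0.58, 0, 0, 0, -1]]

```text
t: 3.12
eef_pos: [616.5, -81.7, 370.9]
tcp_rot: [3.133, 0.002, 1.57]
ft_force: [0.9, 0.4, -0.1]
opening: 0.204
grip_force: 30.0
```

arm_command:
  rows:
    - [[0.98, -0.23, 0, 0, 0, 0, -1], [0.98, -0.23, 0, 0, 0, 0, -1], [0.98, -0.23, 0, 0, 0, 0, -1], [0.98, -0.23, 0, 0, 0, 0, -1]]

```text
t: 3.45
eef_pos: [580.2, 68.1, 364.3]
tcp_rot: [-3.142, -0.0, 1.571]
ft_force: [0.8, -0.8, 0.2]
opening: 0.199
grip_force: 30.0
```

arm_command:
  rows:
    - [[0.98, -0.23, 0, 0, 0, 0, -1], [0.98, -0.23, 0, 0, 0, 0, -1], [0.98, -0.23, 0, 0, 0, 0, -1], [0.98, -0.23, 0, 0, 0, 0, -1]]

```text
t: 3.78
eef_pos: [545.7, 215.4, 364.3]
tcp_rot: [3.141, -0.0, 1.572]
ft_force: [-0.3, 1.1, -1.4]
opening: 0.203
grip_force: 30.0
```

arm_command:
  rows:
    - [[0.98, -0.23, 0, 0, 0, 0, -1], [0.98, -0.23, 0, 0, 0, 0, -1], [0.98, -0.23, 0, 0, 0, 0, -1], [0.98, -0.23, 0, 0, 0, 0, -1], [0.98, -0.23, 0, 0, 0, 0, -1]]

```text
t: 4.2
eef_pos: [510.8, 363.6, 364.0]
tcp_rot: [3.141, -0.001, 1.574]
ft_force: [-0.3, 0.7, -1.0]
opening: 0.204
grip_force: 30.0
```

arm_command:
  rows:
    - [[0, 0, 0.88, 0, 0, 0, -1], [0, 0, 0.88, 0, 0, 0, -1], [0, 0, 0.88, 0, 0, 0, -1], [0, 0, 0.88, 0, 0, 0, -1], [0, 0, 0.88, 0, 0, 0, -1], [0, 0, 0.88, 0, 0, 0, 0.1], [0, 0, 0.88, 0, 0, 0, 0.1], [0, 0, 0.88, 0, 0, 0, 0.1], [0, 0, 0.88, 0, 0, 0, 0.1]]

```text
t: 4.95
eef_pos: [512.7, 359.3, 233.6]
tcp_rot: [3.14, -0.001, 1.57]
ft_force: [0.4, -0.5, -0.2]
opening: 0.429
grip_force: 0.0
```

arm_command:
  rows:
    - [[0, 0, -0.95, 0, 0, 0, 0.1], [0, 0, -0.95, 0, 0, 0, 0.1], [0, 0, -0.95, 0, 0, 0, 0.1], [0, 0, -0.95, 0, 0, 0, 0.1]]

```text
t: 5.28
eef_pos: [512.5, 359.4, 381.1]
tcp_rot: [3.135, -0.004, 1.571]
ft_force: [-0.1, 1.1, 0.5]
opening: 0.548
grip_force: 0.0
```

```bash
python3 - <<'E'
from h import *
p,d=look("top",2);q,e=look("side",2);a=cv2.resize(p[180:260,180:460],(784,224),interpolation=cv2.INTER_CUBIC);b=cv2.resize(q[120:240,300:460],(480,360),interpolation=cv2.INTER_CUBIC)
im=np.zeros((590,790,3),np.uint8);im[:224,:784]=a;im[228:588,:480]=b;im[228:588,485:785]=cv2.resize(q[300:400,120:220],(300,360));cv2.imwrite("pics/m2.png",im[...,::-1])
print(state()["eef_pos"])
E
```

```text
[512.38222974 359.37636795 379.48617497]
```

View pics/m2.png

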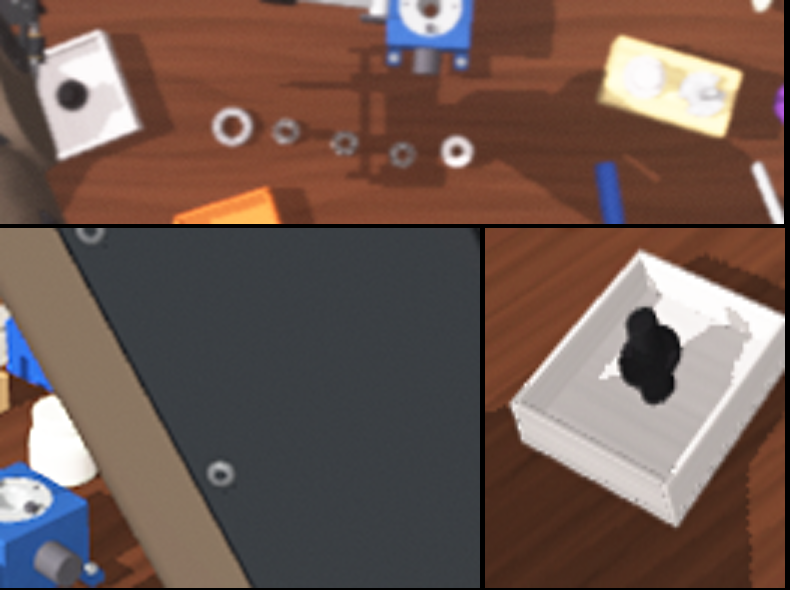

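The plug is in the tray, lying on its side in the right-hand inset. The top strip shows the rack's right-hand hole with the arbor. Next I measure the arbor, flange notches and socket.

```bash
python3 - <<'E'
from h import *
ims=[];ds=[]
for i in range(8):
    p,d=read_camera("top");ims.append(p.astype(float));ds.append(d)
P=np.mean(ims,0);D=np.array(ds);D=np.median(np.where(D>0,D,np.nan),0);np.save("top3p.npy",P);np.save("top3.npy",D)
C=cloud("top",D)
print("noise",np.std(ims,0).mean())
sub=C[195:230,415:448].reshape(-1,3)
for lo,hi in((100,145),(66,80),(55,66)):
    q=sub[(sub[:,2]>lo)&(sub[:,2]<hi)];print(lo,hi,len(q),q.mean(0).round(1),q.min(0).round(1),q.max(0).round(1))
a=cv2.resize(P[196:228,392:450].astype(np.uint8),None,fx=10,fy=10,interpolation=cv2.INTER_CUBIC)
b=cv2.resize(P[166:198,316:352].astype(np.uint8),None,fx=10,fy=10,interpolation=cv2.INTER_CUBIC)
def st(x):
    g=cv2.cvtColor(x,cv2.COLOR_RGB2GRAY);return cv2.equalizeHist(g)
cv2.imwrite("pics/t3.png",np.hstack([st(a)[:, 200:580],np.zeros((320,20),np.uint8),st(b)]))
E
```

```text
noise 1.0278498747921998
100 145 22 [ 508.3 -401.1  126.5] [ 503.2 -408.1  104. ] [ 514.  -396.1  135.5]
66 80 173 [ 510.1 -397.4   71.6] [ 482.3 -429.8   66.1] [ 543.  -353.3   75.1]
55 66 430 [ 512.5 -395.7   61.7] [ 458.9 -449.9   55. ] [ 563.9 -354.2   65.7]
```

View pics/t3.png

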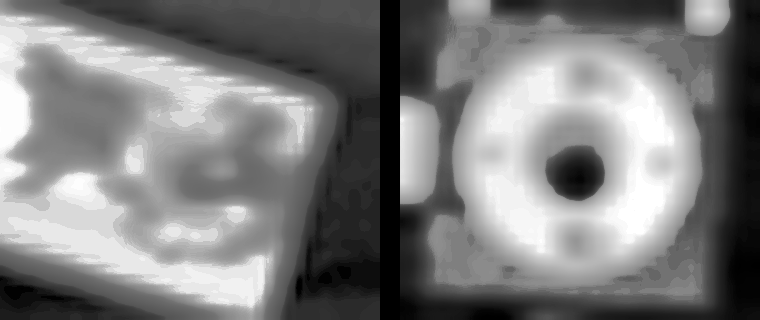

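Socket picture: the dogs at (588,75) and (578,240) in the right panel give a head yaw of about -3.5°. Depth puts the pilot at (508,-401) with its tip at 135 mm and the flange at 72 mm, matching the text. The notches aren't readable here, so I'll show the arbor to the side camera once I hold it.

arm_command:
  rows:
    - [[-0.97, 0, 0, 0, 0, 0, 0.1], [-0.97, 0, 0, 0, 0, 0, 0.1], [-0.97, 0, 0, 0, 0, 0, 0.1], [-0.97, 0, 0, 0, 0, 0, 0.1]]

```text
t: 6.12
eef_pos: [512.1, 210.8, 374.1]
tcp_rot: [-3.14, 0.001, 1.57]
ft_force: [0.0, -0.1, 0.4]
opening: 0.551
grip_force: 0.0
```

arm_command:
  rows:
    - [[-0.97, 0, 0, 0, 0, 0, 0.1], [-0.97, 0, 0, 0, 0, 0, 0.1], [-0.97, 0, 0, 0, 0, 0, 0.1], [-0.97, 0, 0, 0, 0, 0, 0.1]]

```text
t: 6.45
eef_pos: [512.1, 65.1, 374.3]
tcp_rot: [-3.141, 0.001, 1.569]
ft_force: [0.4, 0.3, -0.7]
opening: 0.55
grip_force: 0.0
```

arm_command:
  rows:
    - [[-0.97, 0, 0, 0, 0, 0, 0.1], [-0.97, 0, 0, 0, 0, 0, 0.1], [-0.97, 0, 0, 0, 0, 0, 0.1], [-0.97, 0, 0, 0, 0, 0, 0.1]]

```text
t: 6.78
eef_pos: [512.2, -80.7, 374.3]
tcp_rot: [-3.141, 0.0, 1.569]
ft_force: [0.3, 0.5, -0.2]
opening: 0.548
grip_force: 0.0
```

arm_command:
  rows:
    - [[-0.97, 0, 0, 0, 0, 0, 0.1], [-0.97, 0, 0, 0, 0, 0, 0.1], [-0.97, 0, 0, 0, 0, 0, 0.1], [-0.97, 0, 0, 0, 0, 0, 0.1]]

```text
t: 7.12
eef_pos: [512.1, -226.6, 374.2]
tcp_rot: [-3.141, 0.001, 1.569]
ft_force: [-0.7, -0.4, -0.2]
opening: 0.554
grip_force: 0.0
```

arm_command:
  rows:
    - [[-0.97, -0.027, 0, 0, 0, 0, 0.1], [-0.97, -0.027, 0, 0, 0, 0, 0.1], [-0.97, -0.027, 0, 0, 0, 0, 0.1], [-0.97, -0.027, 0, 0, 0, 0, 0.1], [-0.97, -0.027, 0, 0, 0, 0, 0.1], [-0.97, -0.027, 0, 0, 0, 0, 0.1]]

```text
t: 7.62
eef_pos: [507.9, -368.9, 373.7]
tcp_rot: [-3.141, -0.001, 1.569]
ft_force: [0.6, 0.7, 0.0]
opening: 0.552
grip_force: 0.0
```

arm_command:
  rows:
    - [[-0.215, 0.0, 0, 0, 0, 0, 0.1], [-0.215, 0.0, 0, 0, 0, 0, 0.1], [-0.215, 0.0, 0.69, 0, 0, 0, 0.1], [-0.215, 0, 0.69, 0, 0, 0, 0.1], [-0.215, 0, 0.69, 0, 0, 0, 0.1], [-0.215, 0, 0.69, 0, 0, 0, 0.1], [-0.215, 0, 0.69, 0, 0, 0, 0.1]]

```text
t: 8.2
eef_pos: [508.7, -399.3, 271.0]
tcp_rot: [-3.14, -0.001, 1.572]
ft_force: [-0.7, -1.0, 0.1]
opening: 0.551
grip_force: 0.0
```

arm_command:
  rows:
    - [[0, 0, 0, 0, 0, 0, -1], [0, 0, 0, 0, 0, 0, -1], [0, 0, 0, 0, 0, 0, -1], [0, 0, 0, 0, 0, 0, -1], [0, 0, 0, 0, 0, 0, -1], [0, 0, 0, 0, 0, 0, -1]]

```text
t: 8.7
eef_pos: [508.2, -400.4, 271.7]
tcp_rot: [3.141, 0.001, 1.57]
ft_force: [-0.0, -0.1, -0.3]
opening: 0.187
grip_force: 0.0
```

arm_command:
  rows:
    - [[0, 0, 0, 0, 0, 0, -1], [0, 0, 0, 0, 0, 0, -1], [0, 0, -0.1, 0, 0, 0, -1], [0, 0, -0.9, 0, 0, 0, -1], [0, 0, -0.9, 0, 0, 0, -1], [0, 0, -0.9, 0, 0, 0, -1], [0, 0, -0.9, 0, 0, 0, -1], [0, 0, -0.9, 0, 0, 0, -1]]

```text
t: 9.37
eef_pos: [508.1, -400.2, 407.4]
tcp_rot: [3.14, 0.002, 1.571]
ft_force: [-0.8, 0.6, -5.7]
opening: 0.149
grip_force: 30.0
```

```bash
python3 - <<'E'
from h import *
s=state();print(s["eef_pos"],s["opening"],s["grip_force"],s["ft_force"])
c=get_calibration("side");Rm=R.from_euler("xyz",c["orientation"]).as_matrix()
for X in [(260,330,341),(300,300,300),(330,260,300),(300,350,300),(400,200,300)]:
    v=Rm.T@(np.array(X)-c["position"]);print(X,v.round(),(319+398*v[0]/-v[2]).round(),(203+398*v[1]/v[2]).round())
E
```

```text
[ 508.10965309 -400.17711884  407.43423243] 0.14896088017489895 29.999342293886002 [-0.7883329   0.55093185 -5.70036137]
(260, 330, 341) [ -95.  -75. -493.] 242.0 264.0
(300, 300, 300) [-101.  -84. -557.] 247.0 263.0
(330, 260, 300) [ -93.  -59. -599.] 257.0 242.0
(300, 350, 300) [-137. -103. -527.] 216.0 281.0
(400, 200, 300) [ -99.  -11. -677.] 261.0 209.0
```

arm_command:
  rows:
    - [[1, 0, 0, 0, 0, 0, -1], [1, 0, 0, 0, 0, 0, -1], [1, 0, 0, 0, 0, 0, -1], [1, 0, 0, 0, 0, 0, -1]]

```text
t: 9.7
eef_pos: [507.5, -247.1, 403.6]
tcp_rot: [-3.137, -0.003, 1.571]
ft_force: [0.6, 0.5, -4.1]
opening: 0.147
grip_force: 30.0
```

arm_command:
  rows:
    - [[1, 0, 0, 0, 0, 0, -1], [1, 0, 0, 0, 0, 0, -1], [1, 0, 0, 0, 0, 0, -1], [1, 0, 0, 0, 0, 0, -1]]

```text
t: 10.03
eef_pos: [507.4, -97.2, 404.0]
tcp_rot: [-3.137, -0.002, 1.571]
ft_force: [0.7, 0.1, -4.5]
opening: 0.146
grip_force: 30.0
```

arm_command:
  rows:
    - [[1, 0, 0, 0, 0, 0, -1], [1, 0, 0, 0, 0, 0, -1], [1, 0, 0, 0, 0, 0, -1], [1, 0, 0, 0, 0, 0, -1]]

```text
t: 10.37
eef_pos: [507.5, 52.7, 404.0]
tcp_rot: [-3.137, -0.001, 1.572]
ft_force: [0.4, 0.2, -4.1]
opening: 0.15
grip_force: 30.0
```

arm_command:
  rows:
    - [[1, 0, 0, 0, 0, 0, -1], [1, 0, 0, 0, 0, 0, -1], [1, 0, 0, 0, 0, 0, -1], [1, 0, 0, 0, 0, 0, -1], [1, 0, 0, 0, 0, 0, -1]]

```text
t: 10.78
eef_pos: [507.7, 203.6, 403.7]
tcp_rot: [-3.138, -0.0, 1.574]
ft_force: [-0.4, -1.2, -4.5]
opening: 0.146
grip_force: 30.0
```

arm_command:
  rows:
    - [[0.33, -0.69, -0.4, 0, 0, 0, -1], [0.33, -0.69, -0.4, 0, 0, 0, -1], [0.33, -0.69, -0.4, 0, 0, 0, -1], [0.33, -0.69, -0.4, 0, 0, 0, -1], [0.33, -0.69, -0.4, 0, 0, 0, -1]]

```text
t: 11.2
eef_pos: [403.4, 249.5, 465.8]
tcp_rot: [-3.141, 0.0, 1.573]
ft_force: [0.7, -0.3, -4.0]
opening: 0.144
grip_force: 30.0
```

arm_command:
  rows:
    - [[0.33, -0.69, -0.4, 0, 0, 0, -1], [0.33, -0.69, -0.4, 0, 0, 0, -1], [0.33, -0.69, -0.4, 0, 0, 0, -1], [0.33, -0.69, -0.4, 0, 0, 0, -1], [0.33, -0.69, -0.4, 0, 0, 0, -1], [0.33, -0.69, -0.4, 0, 0, 0, -1]]

```text
t: 11.7
eef_pos: [302.4, 298.6, 524.8]
tcp_rot: [-3.14, 0.002, 1.571]
ft_force: [0.4, -0.7, -5.2]
opening: 0.149
grip_force: 30.0
```

```bash
python3 - <<'E'
from h import *
P=np.mean([read_camera("side")[0].astype(float) for _ in range(4)],0).astype(np.uint8);np.save("side4p.npy",P)
D=read_camera("side")[1];np.save("side4.npy",D)
s=state();print(s["eef_pos"],s["tcp_rot"])
Y,q=P.shape[:2]; crop(P,190,200,310,290,6,"s4")
E
```

```text
[302.47366042 298.38480906 525.24115725] [-3.14022677e+00  1.23236476e-03  1.56898656e+00]
```

View pics/s4.png

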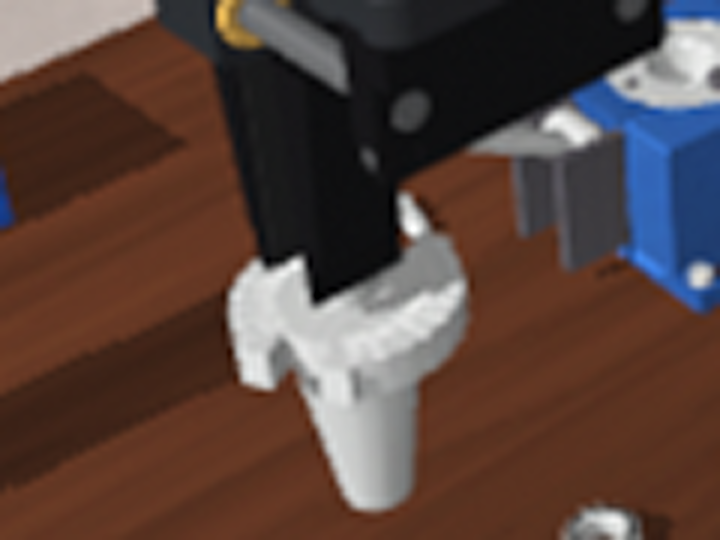

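The arbor is held near the side camera. One notch faces the camera's left at crop px of about (275-335, 345-398). I'll turn those corners into angles.

```bash
python3 - <<'E'
from h import *
s=state();e=s["eef_pos"]
f=lambda x,y:((x+.5)/6-.5+190,(y+.5)/6-.5+200)
C=cloud("side",np.load("side4.npy"))
# extremes of flange silhouette along its tangents, on top plane
for zt in (316,326):
  for nm,pt in dict(Lbot=(275,388),Rbot=(322,397),Ltop=(282,345),Rtop=(333,368),Lsil=(228,305),Rsil=(468,300),tip=(378,508)).items():
    q=plane("side",[f(*pt)],zt)[0];d=q[:2]-e[:2];print(zt,nm,q.round(1),"r",np.hypot(*d).round(1),"ang",np.degrees(np.arctan2(d[1],d[0])).round(1))
print("tip on z",plane("side",[f(378,497)],266)[0])
for x,y in((330,340),(400,345),(250,320),(430,260),(380,450)):
    u,v=map(round,f(x,y));print(x,y,C[v,u].round(1))
# sharpened gray levels around notch
P=np.load("side4p.npy").mean(2).round().astype(int);print(P[252:270,226:252])
E
```

```text
316 Lbot [292.7 321.4 316. ] r 25.0 ang 112.9
316 Rbot [282.7 315.8 316. ] r 26.4 ang 138.6
316 Ltop [304.3 311.7 316. ] r 13.5 ang 82.3
316 Rtop [289.2 308.3 316. ] r 16.6 ang 143.2
316 Lsil [325.7 312.2 316. ] r 27.1 ang 30.7
316 Rsil [286.9 271.9 316. ] r 30.7 ang -120.5
316 tip [244.9 328.1 316. ] r 64.8 ang 152.7
326 Lbot [281.7 327.2 326. ] r 35.5 ang 125.7
326 Rbot [272.  321.8 326. ] r 38.5 ang 142.5
326 Ltop [293.  317.8 326. ] r 21.6 ang 116.1
326 Rtop [278.3 314.5 326. ] r 29.1 ang 146.3
326 Lsil [313.8 318.3 326. ] r 22.9 ang 60.4
326 Rsil [276.1 279.2 326. ] r 32.7 ang -144.0
326 tip [235.3 333.7 326. ] r 75.9 ang 152.3
tip on z [295.96882139 297.78182008 266.        ]
330 340 [289.2 307.3 323.8]
400 345 [278.7 297.1 322.1]
250 320 [308.9 316.5 323.2]
430 260 [296.9 274.8 323.8]
380 450 [289.8 299.  284.7]
[[ 36  60 171 211 202 204 207 211 213 211 207 200 197 198 200 200 203 203
  201 197 199 199 197 196 183 171]
 [ 35  44 160 213 209 208 210 213 213 211 216 208 199 198 198 199 201 200
  197 198 200 198 194 194 198 202]
 [ 37  30 146 211 212 201 203 215 216 214 216 209 2
[... 993 characters left out ...]
33 132 191
  225 223 223 219 170 126 147 147]
 [ 49  55  60  56  70  97 135 166 187 148  68  57  57  80 142 152 130 188
  224 222 223 227 182 121 143 148]
 [ 61  61  60  59  59  58  55  53  67  68  57  58  57  55 137 176 154 186
  222 223 223 226 185 124 141 152]
 [ 61  62  62  62  62  62  62  61  60  59  59  61  62  59  83 175 198 199
  218 219 220 224 195 149 156 162]
 [ 61  62  63  63  63  62  62  61  59  60  62  63  63  62  57 144 204 211
  211 211 212 214 197 173 175 171]
 [ 63  63  63  62  62  61  61  61  62  63  63  62  63  62  58  99 181 212
  210 208 204 201 193 184 179 172]
 [ 63  63  63  62  61  61  62  63  63  63  63  63  63  63  61  82 173 213
  210 208 206 202 199 192 182 174]]
```

arm_command:
  rows:
    - [[0, 0, 0, 0, 0, -0.0667, -1], [0, 0, 0, 0, 0, -0.0667, -1], [0, 0, 0, 0, 0, -0.0667, -1], [0, 0, 0, 0, 0, -0.0667, -1], [0, 0, 0, 0, 0, -0.0667, -1], [0, 0, 0, 0, 0, -0.0667, -1], [0, 0, 0, 0, 0, -0.0667, -1]]

```text
t: 12.53
eef_pos: [301.7, 298.6, 526.0]
tcp_rot: [-3.141, 0.0, 1.987]
ft_force: [-0.1, -0.3, -4.5]
opening: 0.148
grip_force: 30.0
```

```bash
python3 - <<'E'
from h import *
P=np.mean([read_camera("side")[0].astype(float) for _ in range(4)],0);np.save("side5p.npy",P)
s=state();e=s["eef_pos"];print(e,s["tcp_rot"])
c=get_calibration("side");Rm=R.from_euler("xyz",c["orientation"]).as_matrix()
def proj(X):
    v=(np.asarray(X,float)-c["position"])@Rm;v=np.atleast_2d(v*[1,-1,-1])
    return cv2.projectPoints(v,np.zeros(3),np.zeros(3),c["camera_matrix"],c["D"])[0][:,0]
for z in(326,316,266): print(z,proj([e[0],e[1],z]).round(2))
print(np.degrees(np.arctan2(c["position"][1]-e[1],c["position"][0]-e[0])))
crop(P.astype(np.uint8),220,232,274,290,10,"s5")
E
```

```text
[301.45395171 298.66246453 526.11790762] [-3.14147844e+00  9.87203993e-05  1.98885884e+00]
326 [[244.83 247.9 ]]
316 [[245.7  253.66]]
266 [[249.84 280.88]]
150.07831032178652
```

View pics/s5.png

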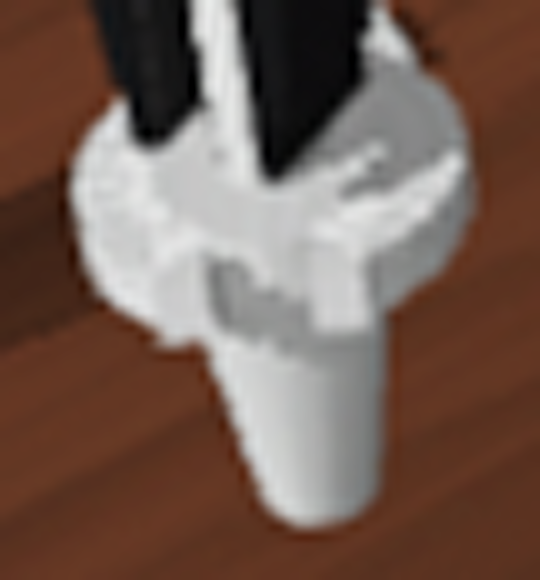

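```bash
python3 - <<'E'
from h import *
f5=lambda x,y:((x+.5)/10-.5+220,(y+.5)/10-.5+232);f4=lambda x,y:((x+.5)/6-.5+190,(y+.5)/6-.5+200)
for c in((300.4,296.8),(301,297.5)):
  for f,L,Rr,add in((f5,(205,337),(316,332),0),(f4,(276,388),(321,397),24)):
    o=[]
    for p in(L,Rr):
        q=plane("side",[f(*p)],316.5)[0][:2]-c;o.append((np.hypot(*q).round(1),np.degrees(np.arctan2(q[1],q[0])).round(1)))
    print(c,o,"mid",(o[0][1]+o[1][1])/2+add)
E
```

```text
(300.4, 296.8) [(np.float64(26.0), np.float64(123.5)), (np.float64(26.4), np.float64(155.9))] mid 139.7
(300.4, 296.8) [(np.float64(26.1), np.float64(108.7)), (np.float64(26.6), np.float64(132.9))] mid 144.8
(301, 297.5) [(np.float64(25.8), np.float64(125.5)), (np.float64(26.7), np.float64(157.8))] mid 141.65
(301, 297.5) [(np.float64(25.6), np.float64(110.5)), (np.float64(26.5), np.float64(134.9))] mid 146.7
```

arm_command:
  rows:
    - [[-0.79, 0.223, 0.29, 0, 0, 0, -1], [-0.79, 0.223, 0.29, 0, 0, 0, -1], [-0.79, 0.223, 0.29, 0, 0, 0, -1], [-0.79, 0.223, 0.29, 0, 0, 0, -1]]

```text
t: 13.07
eef_pos: [382.6, 200.9, 480.8]
tcp_rot: [-3.139, 0.001, 1.987]
ft_force: [0.2, 0.2, -4.4]
opening: 0.151
grip_force: 30.0
```

arm_command:
  rows:
    - [[-0.79, 0.223, 0.29, 0, 0, 0, -1], [-0.79, 0.223, 0.29, 0, 0, 0, -1], [-0.79, 0.223, 0.29, 0, 0, 0, -1], [-0.79, 0.223, 0.29, 0, 0, 0, -1]]

```text
t: 13.4
eef_pos: [461.7, 105.9, 437.2]
tcp_rot: [-3.14, 0.001, 1.986]
ft_force: [-1.6, 1.0, -4.9]
opening: 0.15
grip_force: 30.0
```

arm_command:
  rows:
    - [[-0.79, 0.223, 0.29, 0, 0, 0, -1], [-0.79, 0.223, 0.29, 0, 0, 0, -1], [-0.79, 0.223, 0.29, 0, 0, 0, -1], [-0.79, 0.223, 0.29, 0, 0, 0, -1]]

```text
t: 13.73
eef_pos: [540.6, 11.0, 393.4]
tcp_rot: [-3.141, 0.001, 1.987]
ft_force: [-1.5, -0.7, -4.4]
opening: 0.149
grip_force: 30.0
```

arm_command:
  rows:
    - [[-0.79, 0.223, 0.29, 0, 0, -0.0936, -1], [-0.79, 0.223, 0.29, 0, 0, -0.0936, -1], [-0.79, 0.223, 0.29, 0, 0, -0.0936, -1], [-0.79, 0.223, 0.29, 0, 0, -0.0936, -1], [-0.79, 0.223, 0.29, 0, 0, -0.0936, -1], [-0.79, 0.223, 0.29, 0, 0, -0.0936, -1], [-0.79, 0.223, 0.29, 0, 0, -0.0936, -1]]

```text
t: 14.32
eef_pos: [616.5, -79.8, 352.0]
tcp_rot: [-3.141, -0.0, 2.574]
ft_force: [0.0, 0.5, -4.4]
opening: 0.147
grip_force: 30.0
```

```bash
python3 - <<'E'
from h import *
P=np.mean([read_camera("side")[0].astype(float) for _ in range(4)],0).astype(np.uint8)
T=np.mean([read_camera("top")[0].astype(float) for _ in range(2)],0).astype(np.uint8);np.save("side6p.npy",P);np.save("top6p.npy",T)
s=state();e=s["eef_pos"];print(e,s["tcp_rot"],s["joints"],s["ft_force"])
crop(P,265,160,345,240,7,"s6")
E
```

```text
[616.31629397 -79.56359604 352.58309073] [3.14147521e+00 5.47214373e-04 2.57711857e+00] [-2.34621963e-01  5.39514772e-01  1.62545458e+00 -7.98362423e-05
  9.76067550e-01 -1.24089952e+00] [-0.16932332 -0.33438909 -5.02952367]
```

View pics/s6.png

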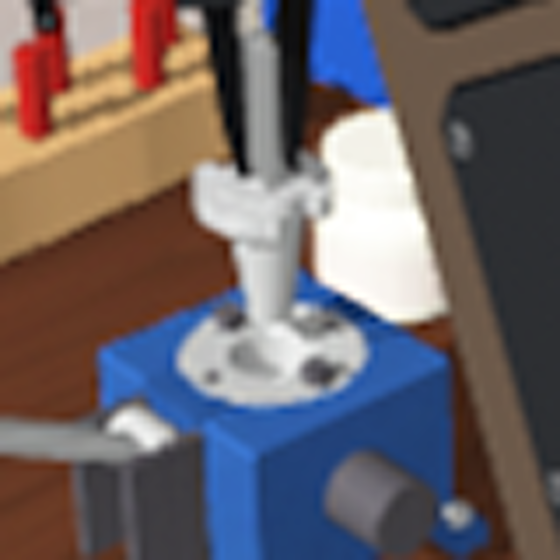

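The side view shows the shank tip over the socket, with the dogs at crop (320,370) and (232,318) and the notch gap at about (300,228), consistent with the -x dog. Lowering.

arm_command:
  rows:
    - [[0, 0, 0.15, 0, 0, 0, -1], [0, 0, 0.22, 0, 0, 0, -1], [0, 0, 0.28, 0, 0, 0, -1], [0, 0, 0.32, 0, 0, 0, -1], [0, 0, 0.32, 0, 0, 0, -1], [0, 0, 0.32, 0, 0, 0, -1]]

```text
t: 15.12
eef_pos: [616.2, -79.7, 303.8]
tcp_rot: [-3.141, -0.002, 2.578]
ft_force: [-4.1, 2.3, -6.9]
opening: 0.148
grip_force: 30.0
```

arm_command:
  rows:
    - [[0, 0, 0.02, 0, 0, 0, -1], [0, 0, 0.04, 0, 0, 0, -1], [0, 0, 0.05, 0, 0, 0, -1], [0, 0, 0.05, 0, 0, 0, -1]]

```text
t: 15.45
eef_pos: [615.9, -79.3, 297.5]
tcp_rot: [3.142, -0.002, 2.578]
ft_force: [-6.5, 6.1, 0.9]
opening: 0.148
grip_force: 30.0
```

arm_command:
  rows:
    - [[0.01, 0, 0, 0, 0, 0, -1], [0.01, 0, 0, 0, 0, 0, -1], [0.01, 0, 0.013, 0, 0, 0, -1], [0.01, 0, 0.013, 0, 0, 0, -1]]

```text
t: 15.78
eef_pos: [615.0, -78.9, 295.4]
tcp_rot: [3.141, -0.0, 2.578]
ft_force: [-4.8, 3.9, -0.6]
opening: 0.149
grip_force: 30.0
```

arm_command:
  rows:
    - [[0.012, 0, 0, 0, 0, 0, -1], [0.012, 0, 0, 0, 0, 0, -1], [0.012, 0, 0.013, 0, 0, 0, -1], [0.012, 0, 0.013, 0, 0, 0, -1]]

```text
t: 16.12
eef_pos: [613.9, -78.2, 292.8]
tcp_rot: [3.141, 0.001, 2.578]
ft_force: [1.5, 1.2, -5.3]
opening: 0.147
grip_force: 30.0
```

arm_command:
  rows:
    - [[0, 0, 0.01, 0, 0, 0, -1], [0, 0, 0.01, 0, 0, 0, -1]]

```text
t: 16.28
eef_pos: [613.8, -78.1, 291.2]
tcp_rot: [3.141, 0.0, 2.578]
ft_force: [1.8, 2.3, -4.0]
opening: 0.149
grip_force: 30.0
```

arm_command:
  rows:
    - [[0, 0, 0.008, 0, 0, 0, -1], [0, 0, 0.015, 0, 0, 0, -1], [0, 0, 0.015, 0, 0, 0, -1]]

```text
t: 16.53
eef_pos: [613.6, -78.1, 288.9]
tcp_rot: [3.141, -0.0, 2.578]
ft_force: [0.3, 3.2, -3.4]
opening: 0.145
grip_force: 30.0
```

arm_command:
  rows:
    - [[0, 0, 0.008, 0, 0, 0, -1], [0, 0, 0.013, 0, 0, 0, -1], [0, 0, 0.013, 0, 0, 0, -1]]

```text
t: 16.78
eef_pos: [613.6, -78.1, 287.9]
tcp_rot: [3.141, 0.001, 2.578]
ft_force: [-1.3, 4.7, 5.8]
opening: 0.146
grip_force: 30.0
```

arm_command:
  rows:
    - [[0, 0, 0.005, 0, 0, 0, -1], [0, 0, 0.005, 0, 0, 0, 0.0], [0, 0, 0, 0, 0, 0, 0.1], [0, 0, 0, 0, 0, 0, 0.1], [0, 0, 0, 0, 0, 0, 0.1], [0, 0, -0.6, 0, 0, 0, 0.1], [0, 0, -0.6, 0, 0, 0, 0.1], [0, 0, -0.6, 0, 0, 0, 0.1]]

```text
t: 17.45
eef_pos: [614.2, -78.4, 383.3]
tcp_rot: [3.139, 0.008, 2.578]
ft_force: [-0.3, -0.0, 1.3]
opening: 0.537
grip_force: 0.0
```

```bash
python3 - <<'E'
from h import *
P=np.mean([read_camera("side")[0].astype(float) for _ in range(4)],0).astype(np.uint8)
np.save("side7p.npy",P);p,D=read_camera("side");C=cloud("side",D);np.save("side7.npy",D)
s=state();print(s["eef_pos"],s["tcp_rot"],s["ft_force"])
crop(P,270,170,340,240,8,"s7")
E
```

```text
[613.38864366 -78.22193557 375.579871  ] [-3.14074433e+00 -2.01421121e-03  2.57762399e+00] [-0.39496568  0.01547847 -1.09423121]
```

View pics/s7.png

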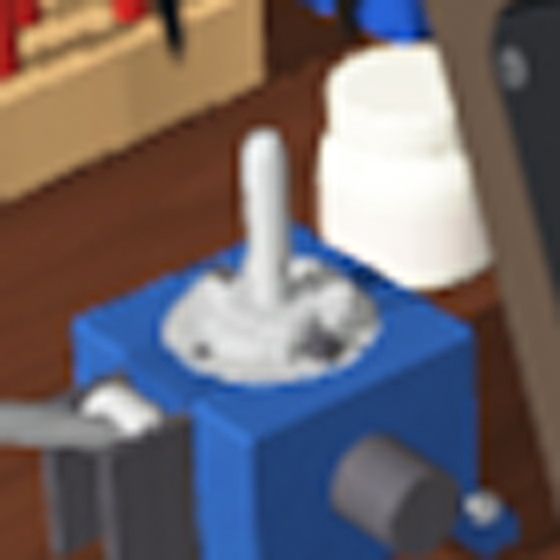

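The arbor is seated: the flange is flush on the ring and the dog shows in the notch at crop (320,340). Next is the lever.

arm_command:
  rows:
    - [[0, 0, 0, 0, 0, 0.1603, -1], [0, 0, 0, 0, 0, 0.1603, -1], [0, 0, 0, 0, 0, 0.1603, -1], [0, 0, 0, 0, 0, 0.1603, -1], [0, 0, 0, 0, 0, 0.1603, -1], [0, 0, 0, 0, 0, 0.1603, -1], [0, 0, 0, 0, 0, 0.1603, -1], [0, 0, 0, 0, 0, 0.1603, -1], [0, 0, 0, 0, 0, 0.1603, -1], [0, 0, 0, 0, 0, 0.1603, -1]]

```text
t: 18.53
eef_pos: [613.6, -78.2, 375.7]
tcp_rot: [-3.139, -0.0, 1.574]
ft_force: [0.6, -0.5, -0.4]
opening: 0.006
grip_force: 0.0
```

arm_command:
  rows:
    - [[0.587, 0.04, 0, 0, 0, 0, -1], [0.587, 0.04, 0, 0, 0, 0, -1], [0.587, 0.04, 0, 0, 0, 0, -1], [0.587, 0.04, 0, 0, 0, 0, -1]]

```text
t: 18.87
eef_pos: [619.6, 12.0, 376.4]
tcp_rot: [-3.141, -0.0, 1.578]
ft_force: [-0.1, 0.0, 0.2]
opening: 0.001
grip_force: 0.0
```

arm_command:
  rows:
    - [[0.587, 0.04, 0, 0, 0, 0, -1], [0.587, 0.04, 0, 0, 0, 0, -1], [0.587, 0.04, 0, 0, 0, 0, -1], [0.587, 0.04, 0, 0, 0, 0, -1], [0.587, 0.04, 0, 0, 0, 0, -1]]

```text
t: 19.28
eef_pos: [625.7, 97.0, 376.7]
tcp_rot: [-3.141, 0.001, 1.572]
ft_force: [-0.1, -0.1, 0.4]
opening: 0.001
grip_force: 0.0
```

```bash
python3 - <<'E'
from h import *
print(plane("top",[(279.33,176.46)],130),plane("side",[(245.97,219.08)],128),two((279.33,176.46),(245.97,219.08)));s=state();print(s["eef_pos"],s["tcp_rot"],s["opening"])
E
```

```text
[[628.5008644   94.24516268 130.        ]] [[622.75353618  98.78891267 128.        ]] (array([629.29292857,  94.98094404, 123.13679338]), np.float64(0.16426003231377823))
[625.7446539   97.03876435 376.6664636 ] [-3.14092763e+00  5.48963266e-04  1.57240156e+00] 0.000700378093154404
```

arm_command:
  rows:
    - [[0, 0.01, 0.3, 0, 0, 0, -1], [0, 0.01, 0.38, 0, 0, 0, -1], [0.02, 0.01, 0.46, 0, 0, 0, -1], [0.04, 0.01, 0.54, 0, 0, 0, -1], [0.06, 0.01, 0.62, 0, 0, 0, -1], [0.08, 0.01, 0.7, 0, 0, 0, -1], [0.1, 0.01, 0.76, 0, 0, 0, -1], [0.1, 0.01, 0.8, 0, 0, 0, -1], [0.1, 0.01, 0.8, 0, 0, 0, -1], [0.1, 0.01, 0.8, 0, 0, 0, -1]]

```text
t: 20.12
eef_pos: [627.2, 112.9, 257.0]
tcp_rot: [-3.141, 0.0, 1.571]
ft_force: [1.3, -0.2, 0.3]
opening: 0.007
grip_force: 0.0
```

arm_command:
  rows:
    - [[0, 0, 0, 0, 0, 0, -1], [0, 0, -0.3, 0, 0, 0, -1], [0, 0, -0.7, 0, 0, 0, -1], [0, 0, -0.93, 0, 0, 0, -1], [0, 0, -0.93, 0, 0, 0, -1], [0, 0, -0.93, 0, 0, 0, -1]]

```text
t: 20.62
eef_pos: [627.1, 112.9, 402.1]
tcp_rot: [3.133, -0.001, 1.571]
ft_force: [0.0, 0.2, -0.9]
opening: 0.003
grip_force: 0.0
```

```bash
python3 - <<'E'
from h import *
from m1 import blobs
p,D=look("side",8);t,E=look("top",8);s=state();print(s["eef_pos"],s["tcp_rot"])
S=p.astype(int).max(2)<60;m=np.zeros_like(S);m[195:260,215:275]=S[195:260,215:275];print("pad side now",blobs(m,20,600))
C=cloud("side",D)
for b in blobs(m,20,600):
    u,v=b[0].round().astype(int);print(C[v,u])
print("expect pad side up (246,219)")
c=get_calibration("side");Rm=R.from_euler("xyz",c["orientation"]).as_matrix();v=(np.array([627,115,62])-c["position"])@Rm;print("expect down",319+398*v[0]/-v[2],203+398*v[1]/v[2])
# row of bearings recheck in top
from m1 import blobs
T=t.astype(int);m=(T.min(2)>105);m[:215]=0;m[250:]=0;m[:,:250]=0;m[:,360:]=0
for b in blobs(m,5,600):print(b)
E
```

```text
[626.80279324 112.83822398 397.14982721] [3.14031018e+00 3.39113678e-05 1.57054458e+00]
pad side now [(array([242.77, 246.68]), [233, 240, 21, 15, 186])]
[619.33043957 120.39160802  56.90534343]
expect pad side up (246,219)
expect down 242.83252370770776 242.9666242712368
(array([283.61, 226.  ]), [282, 223, 4, 8, 18])
(array([302.45, 230.57]), [298, 227, 10, 8, 47])
(array([342.54, 233.51]), [337, 228, 12, 12, 114])
(array([322.8 , 234.65]), [319, 231, 9, 9, 49])
```

The lever is down: its pad blob sits at side px (243,247) against (246,219) before, matching the predicted down position. Next I grip the clamped pilot along x and then y, to get its place in the robot's own frame.

arm_command:
  rows:
    - [[-0.637, -0.045, 0, 0, 0, 0, 0.1], [-0.637, -0.045, 0, 0, 0, 0, 0.1], [-0.637, -0.045, 0, 0, 0, 0, 0.1], [-0.637, -0.045, 0, 0, 0, 0, 0.1]]

```text
t: 21.05
eef_pos: [620.2, 14.5, 395.1]
tcp_rot: [-3.139, 0.0, 1.567]
ft_force: [0.2, -0.0, -0.0]
opening: 0.228
grip_force: 0.0
```

arm_command:
  rows:
    - [[-0.637, -0.045, 0, 0, 0, 0, 0.1], [-0.637, -0.045, 0, 0, 0, 0, 0.1], [-0.637, -0.045, 0, 0, 0, 0, 0.1], [-0.637, -0.045, 0, 0, 0, 0, 0.1], [-0.637, -0.045, 0.6, 0, 0, 0, 0.1], [-0.637, -0.045, 0.6, 0, 0, 0, 0.1], [-0.637, -0.045, 0.6, 0, 0, 0, 0.1], [-0.637, -0.045, 0.6, 0, 0, 0, 0.1]]

```text
t: 21.72
eef_pos: [613.6, -76.7, 304.2]
tcp_rot: [-3.136, -0.001, 1.572]
ft_force: [0.2, -0.6, 0.6]
opening: 0.551
grip_force: 0.0
```

arm_command:
  rows:
    - [[0, 0, 0, 0, 0, 0, -0.2], [0, 0, 0, 0, 0, 0, -0.4], [0, 0, 0, 0, 0, 0, -0.6], [0, 0, 0, 0, 0, 0, -0.8], [0, 0, 0, 0, 0, 0, -0.8], [0, 0, 0, 0, 0, 0, -0.8], [0, 0, 0, 0, 0, 0, -0.8], [0, 0, 0, 0, 0, 0, -0.8]]

```text
t: 22.38
eef_pos: [614.0, -78.2, 307.3]
tcp_rot: [3.139, 0.0, 1.57]
ft_force: [4.3, 1.7, 4.9]
opening: 0.145
grip_force: 30.0
```

arm_command:
  rows:
    - [[0, 0, 0, 0, 0, 0, -0.8], [0, 0.003, 0, 0, 0, 0, -0.8], [0, 0.003, 0, 0, 0, 0, -0.8], [0, 0.003, 0, 0, 0, 0, -0.8], [0, 0.003, 0, 0, 0, 0, -0.8]]

```text
t: 22.8
eef_pos: [614.3, -78.2, 307.2]
tcp_rot: [3.14, 0.0, 1.57]
ft_force: [3.3, 2.3, 6.9]
opening: 0.146
grip_force: 30.0
```

arm_command:
  rows:
    - [[0, 0, 0, 0, 0, 0, 0.1], [0, 0, 0, 0, 0, 0, 0.1], [0, 0, 0, 0, 0, 0, 0.1], [0, 0, 0, 0, 0, 0.12, 0.1], [0, 0, 0, 0, 0, 0.12, 0.1], [0, 0, 0, 0, 0, 0.12, 0.1], [0, 0, 0, 0, 0, 0.12, 0.1], [0, 0, 0, 0, 0, 0.12, 0.1], [0, 0, 0, 0, 0, 0.12, 0.1], [0, 0, 0, 0, 0, 0.12, 0.1]]

```text
t: 23.63
eef_pos: [613.9, -78.3, 306.2]
tcp_rot: [-3.141, 0.001, 0.811]
ft_force: [-0.1, -0.9, 0.0]
opening: 0.551
grip_force: 0.0
```

arm_command:
  rows:
    - [[0, 0, 0, 0, 0, 0.13, 0.1], [0, 0, 0, 0, 0, 0.13, 0.1], [0, 0, 0, 0, 0, 0.13, 0.1], [0, 0, 0, 0, 0, 0.13, 0.1], [0, 0, 0, 0, 0, 0.13, 0.1], [0, 0, 0, 0, 0, 0.13, 0.1], [0, 0, 0, 0, 0, 0.13, 0.1], [0, 0, 0, 0, 0, 0.13, 0.1]]

```text
t: 24.3
eef_pos: [613.9, -78.2, 306.3]
tcp_rot: [-3.142, 0.001, 0.001]
ft_force: [-0.4, -0.5, 0.8]
opening: 0.551
grip_force: 0.0
```

arm_command:
  rows:
    - [[0, 0, 0, 0, 0, 0, -0.2], [0, 0, 0, 0, 0, 0, -0.4], [0, 0, 0, 0, 0, 0, -0.6], [0, 0, 0, 0, 0, 0, -0.8], [0, 0, 0, 0, 0, 0, -0.8], [0, 0, 0, 0, 0, 0, -0.8], [0, 0, 0, 0, 0, 0, -0.8], [0, 0, 0, 0, 0, 0, -0.8], [0, 0, 0, 0, 0, 0, -0.8], [0, 0, 0, 0, 0, 0, -0.8]]

```text
t: 25.13
eef_pos: [614.1, -78.3, 306.6]
tcp_rot: [3.141, -0.0, -0.0]
ft_force: [0.5, -1.7, -1.2]
opening: 0.149
grip_force: 30.0
```

arm_command:
  rows:
    - [[0, 0, 0, 0, 0, 0, 0.1], [0, 0, 0, 0, 0, 0, 0.1], [0, 0, 0, 0, 0, 0, 0.1], [0, 0, -0.4, 0, 0, 0, 0.1], [0, 0, -0.4, 0, 0, 0, 0.1], [0, 0, -0.4, 0, 0, 0, 0.1]]

```text
t: 25.63
eef_pos: [614.5, -78.1, 370.8]
tcp_rot: [3.14, -0.006, -0.0]
ft_force: [0.1, -0.1, 0.4]
opening: 0.505
grip_force: 0.0
```

arm_command:
  rows:
    - [[-0.593, -0.126, 0, 0, 0, 0, 0.1], [-0.593, -0.126, 0, 0, 0, 0, 0.1], [-0.593, -0.126, 0, 0, 0, 0, 0.1], [-0.593, -0.126, 0, 0, 0, 0, 0.1]]

```text
t: 25.97
eef_pos: [523.2, -58.6, 366.7]
tcp_rot: [-3.141, 0.001, -0.0]
ft_force: [1.1, 0.5, 0.8]
opening: 0.55
grip_force: 0.0
```

arm_command:
  rows:
    - [[-0.593, -0.126, 0, 0, 0, 0, 0.1], [-0.593, -0.126, 0, 0, 0, 0, 0.1], [-0.593, -0.126, 0.58, 0, 0, 0, 0.1], [-0.593, -0.126, 0.58, 0, 0, 0, 0.1], [-0.593, -0.126, 0.58, 0, 0, 0, 0.1], [-0.593, -0.126, 0.58, 0, 0, 0, 0.1]]

```text
t: 26.47
eef_pos: [437.1, -40.6, 278.4]
tcp_rot: [-3.141, 0.004, -0.0]
ft_force: [-0.6, -0.7, 0.6]
opening: 0.549
grip_force: 0.0
```

arm_command:
  rows:
    - [[0, 0, 0.25, 0, 0, 0, 0.1], [0, 0, 0.4, 0, 0, 0, 0.1], [0, 0, 0.5, 0, 0, 0, 0.1], [0, 0, 0.55, 0, 0, 0, 0.1], [0, 0, 0.565, 0, 0, 0, 0.1], [0, 0, 0.565, 0, 0, 0, 0.1]]

```text
t: 26.97
eef_pos: [437.1, -40.6, 195.5]
tcp_rot: [3.141, -0.001, -0.0]
ft_force: [0.1, -0.6, -0.5]
opening: 0.55
grip_force: 0.0
```

arm_command:
  rows:
    - [[0, 0, 0, 0, 0, 0, -0.2], [0, 0, 0, 0, 0, 0, -0.5], [0, 0, 0, 0, 0, 0, -0.5], [0, 0, 0, 0, 0, 0, -0.5], [0, 0, 0, 0, 0, 0, -0.5], [0, 0, 0, 0, 0, 0, -0.5]]

```text
t: 27.47
eef_pos: [436.3, -40.4, 195.4]
tcp_rot: [3.141, -0.001, -0.0]
ft_force: [-0.2, 0.2, 7.9]
opening: 0.3
grip_force: 30.0
```

arm_command:
  rows:
    - [[0, 0, 0, 0, 0, 0, 0.1], [0, 0, 0, 0, 0, 0, 0.1], [0, 0, 0, 0, 0, 0, 0.1], [0, 0, 0, 0, 0, -0.12, 0.1], [0, 0, 0, 0, 0, -0.12, 0.1], [0, 0, 0, 0, 0, -0.12, 0.1], [0, 0, 0, 0, 0, -0.12, 0.1], [0, 0, 0, 0, 0, -0.12, 0.1], [0, 0, 0, 0, 0, -0.12, 0.1], [0, 0, 0, 0, 0, -0.12, 0.1]]

```text
t: 28.3
eef_pos: [436.2, -40.3, 194.8]
tcp_rot: [-3.141, 0.0, 0.76]
ft_force: [-0.8, -0.1, -0.6]
opening: 0.548
grip_force: 0.0
```

arm_command:
  rows:
    - [[0, 0, 0, 0, 0, -0.13, 0.1], [0, 0, 0, 0, 0, -0.13, 0.1], [0, 0, 0, 0, 0, -0.13, 0.1], [0, 0, 0, 0, 0, -0.13, 0.1], [0, 0, 0, 0, 0, -0.13, 0.1], [0, 0, 0, 0, 0, -0.13, 0.1], [0, 0, 0, 0, 0, -0.13, 0.1], [0, 0, 0, 0, 0, -0.13, 0.1]]

```text
t: 28.97
eef_pos: [436.2, -40.4, 194.8]
tcp_rot: [-3.141, 0.0, 1.57]
ft_force: [0.3, 0.7, -0.1]
opening: 0.55
grip_force: 0.0
```

arm_command:
  rows:
    - [[0, 0, 0, 0, 0, 0, -0.2], [0, 0, 0, 0, 0, 0, -0.5], [0, 0, 0, 0, 0, 0, -0.5], [0, 0, 0, 0, 0, 0, -0.5], [0, 0, 0, 0, 0, 0, -0.5], [0, 0, 0, 0, 0, 0, -0.5]]

```text
t: 29.47
eef_pos: [436.2, -40.3, 194.9]
tcp_rot: [3.142, 0.0, 1.57]
ft_force: [-0.4, -0.5, -0.4]
opening: 0.3
grip_force: 30.0
```

arm_command:
  rows:
    - [[0, 0, -0.1, 0, 0, 0, -0.6], [0, 0, -0.3, 0, 0, 0, -0.6], [0, 0, -0.57, 0, 0, 0, -0.6], [0, 0, -0.84, 0, 0, 0, -0.6], [0, 0, -1, 0, 0, 0, -0.6], [0, 0, -1, 0, 0, 0, -0.6], [0, 0, -1, 0, 0, 0, -0.6]]

```text
t: 30.05
eef_pos: [435.9, -40.3, 345.8]
tcp_rot: [3.139, 0.001, 1.57]
ft_force: [-0.6, -1.0, -0.6]
opening: 0.3
grip_force: 30.0
```

```bash
python3 - <<'E'
from h import *
p,D=look("side",9);s=state();print(s["eef_pos"],s["tcp_rot"],s["opening"],s["grip_force"],s["ft_force"])
c=get_calibration("side");Rm=R.from_euler("xyz",c["orientation"]).as_matrix();v=(np.append(s["eef_pos"][:2],s["eef_pos"][2]-190)-c["position"])@Rm;u,w=int(319+398*v[0]/-v[2]),int(203+398*v[1]/v[2]);print(u,w)
a=p[w-40:w+40,u-40:u+40];b=p[240:320,250:370];im=np.zeros((400,1010,3),np.uint8)
im=np.hstack([cv2.resize(a,(320,320),interpolation=2),cv2.resize(b,(480,320),interpolation=2)]);cv2.imwrite("pics/s9.png",im[...,::-1])
E
```

```text
[435.83594611 -40.25145213 344.61871927] [3.14131163e+00 1.39633583e-04 1.57021677e+00] 0.2989322214166129 29.999881284311414 [ 1.01295626  0.3246959  -0.75326704]
341 216
```

View pics/s9.png

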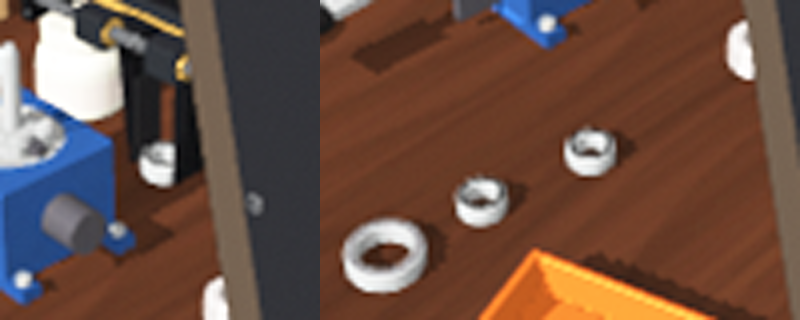

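The bearing is held level between the fingertips (left inset, (160,165)). The other two are unmoved.

arm_command:
  rows:
    - [[0, 0, -0.1, 0, 0, 0, -0.6], [-0.127, 0.596, -0.1, 0, 0, 0, -0.6], [-0.127, 0.596, -0.1, 0, 0, 0, -0.6], [-0.127, 0.596, -0.1, 0, 0, 0, -0.6], [-0.127, 0.596, -0.1, 0, 0, 0, -0.6]]

```text
t: 30.52
eef_pos: [527.4, -60.0, 357.4]
tcp_rot: [-3.139, -0.001, 1.57]
ft_force: [0.1, -0.0, -0.7]
opening: 0.3
grip_force: 30.0
```

arm_command:
  rows:
    - [[-0.127, 0.596, 0, 0, 0, 0, -0.6], [-0.127, 0.596, 0, 0, 0, 0, -0.6], [-0.127, 0.596, 0, 0, 0, 0, -0.6], [-0.127, 0.596, 0, 0, 0, 0, -0.6], [-0.127, 0.596, 0.0, 0, 0, 0, -0.6], [-0.127, 0.596, 0.05, 0, 0, 0, -0.6], [-0.127, 0.596, 0.1, 0, 0, 0, -0.6], [-0.127, 0.596, 0.15, 0, 0, 0, -0.6], [-0.127, 0.596, 0.15, 0, 0, 0, -0.6]]

```text
t: 31.27
eef_pos: [614.2, -78.3, 335.6]
tcp_rot: [-3.139, -0.0, 1.571]
ft_force: [-0.3, 0.2, -0.4]
opening: 0.3
grip_force: 30.0
```

arm_command:
  rows:
    - [[0, 0.002, 0.04, 0, 0, 0, -0.6], [0, 0.002, 0.08, 0, 0, 0, -0.6], [0, 0.002, 0.1, 0, 0, 0, -0.6], [0, 0.002, 0.1, 0, 0, 0, -0.6]]

```text
t: 31.6
eef_pos: [615.2, -78.5, 321.5]
tcp_rot: [-3.14, -0.0, 1.571]
ft_force: [0.5, -0.2, -0.5]
opening: 0.298
grip_force: 30.0
```

arm_command:
  rows:
    - [[0, 0, 0.06, 0, 0, 0, -0.6], [0, 0, 0.12, 0, 0, 0, -0.6], [0, 0, 0.18, 0, 0, 0, -0.6], [0, 0, 0.2, 0, 0, 0, -0.6], [0, 0, 0.2, 0, 0, 0, -0.6]]

```text
t: 32.02
eef_pos: [615.2, -78.5, 291.1]
tcp_rot: [-3.14, -0.0, 1.571]
ft_force: [-0.7, -0.7, 0.2]
opening: 0.299
grip_force: 30.0
```

arm_command:
  rows:
    - [[0, 0, 0, 0, 0, 0, 0.1], [0, 0, 0, 0, 0, 0, 0.1], [0, 0, 0, 0, 0, 0, 0.1], [0, 0, -0.5, 0, 0, 0, 0.1], [0, 0, -0.5, 0, 0, 0, 0.1], [0, 0, -0.5, 0, 0, 0, 0.1]]

```text
t: 32.52
eef_pos: [615.9, -78.5, 374.0]
tcp_rot: [3.132, 0.002, 1.571]
ft_force: [0.1, -0.3, -0.1]
opening: 0.551
grip_force: 0.0
```

arm_command:
  rows:
    - [[0.361, -0.547, 0, 0, 0, 0, 0.1], [0.361, -0.547, 0, 0, 0, 0, 0.1], [0.361, -0.547, 0, 0, 0, 0, 0.1], [0.361, -0.547, 0, 0, 0, 0, 0.1]]

```text
t: 32.85
eef_pos: [530.8, -22.7, 368.1]
tcp_rot: [-3.141, -0.0, 1.572]
ft_force: [0.5, -0.2, -0.2]
opening: 0.552
grip_force: 0.0
```

arm_command:
  rows:
    - [[0.361, -0.547, 0, 0, 0, 0, 0.1], [0.361, -0.547, 0, 0, 0, 0, 0.1], [0.361, -0.547, 0.1, 0, 0, 0, 0.1], [0.361, -0.547, 0.3, 0, 0, 0, 0.1], [0.361, -0.547, 0.3, 0, 0, 0, 0.1], [0.361, -0.547, 0.3, 0, 0, 0, 0.1]]

```text
t: 33.35
eef_pos: [452.1, 29.6, 322.2]
tcp_rot: [-3.14, -0.0, 1.571]
ft_force: [0.7, -0.0, 1.0]
opening: 0.549
grip_force: 0.0
```

```bash
cat > chk.py <<'E'
from h import *
from m1 import blobs
import sys
tag=sys.argv[1]
t,E=look("top",tag);p,D=look("side",tag);s=state();print(s["t"],s["eef_pos"],s["tcp_rot"][2])
for n,I,b,z in(("top",t,(250,215,360,252),12),("side",p,(245,240,372,325),7.2)):
    I=I.astype(int);m=(I.min(2)>105)&(I.max(2)-I.min(2)<60);k=np.zeros_like(m);k[b[1]:b[3],b[0]:b[2]]=m[b[1]:b[3],b[0]:b[2]]
    for x in blobs(k,15,400):print(n,x[0],x[1][4],plane(n,[x[0]],z)[0][:2].round(1))
C=cloud("side",D)
import numpy as np
crop(p,270,150,350,240,6,"h"+tag)
E
python3 chk.py 10
```

```text
33.45 [452.31255594  29.42029791 323.26131861] 1.5700052748737559
top [260.96 224.47] 91 [475.5 171.7]
top [342.54 233.51] 114 [ 442.4 -111.6]
side [255.11 241.19] 36 [675.   49.2]
side [306.4 245.4] 15 [560.3 -35.8]
side [354.22 252.93] 60 [ 447.3 -100.9]
side [316.95 277.86] 111 [448.1  32.7]
side [289.79 290.37] 110 [462.5 106.2]
side [265.67 303.5 ] 250 [469.6 170.9]
```

View pics/h10.png

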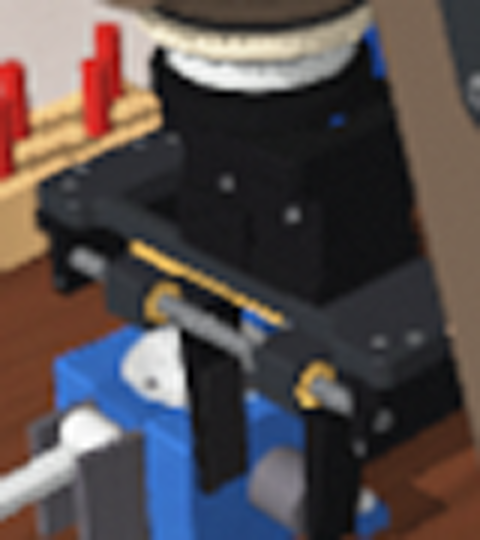

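The gripper hides the arbor in this view. By the blobs, bearings B and A haven't moved.

arm_command:
  rows:
    - [[0, 0, 0.25, 0, 0, 0, 0.1], [0, 0, 0.5, 0, 0, 0, 0.1], [0, 0, 0.7, 0, 0, 0, 0.1], [0, 0, 0.82, 0, 0, 0, 0.1], [0, 0, 0.85, 0, 0, 0, 0.1], [0, 0, 0.85, 0, 0, 0, -0.2], [0, 0, 0.85, 0, 0, 0, -0.5], [0, 0, 0.85, 0, 0, 0, -0.5], [0, 0, 0.85, 0, 0, 0, -0.5], [0, 0, 0.85, 0, 0, 0, -0.5]]

```text
t: 34.28
eef_pos: [451.5, 29.8, 196.1]
tcp_rot: [3.139, 0.0, 1.571]
ft_force: [-0.1, -0.1, 9.6]
opening: 0.297
grip_force: 30.0
```

arm_command:
  rows:
    - [[0, 0, 0, 0, 0, 0, 0.1], [0, 0, 0, 0, 0, 0, 0.1], [0, 0, 0, 0, 0, 0, 0.1], [0, 0, 0, 0, 0, 0.12, 0.1], [0, 0, 0, 0, 0, 0.12, 0.1], [0, 0, 0, 0, 0, 0.12, 0.1], [0, 0, 0, 0, 0, 0.12, 0.1], [0, 0, 0, 0, 0, 0.12, 0.1], [0, 0, 0, 0, 0, 0.12, 0.1], [0, 0, 0, 0, 0, 0.12, 0.1]]

```text
t: 35.12
eef_pos: [451.2, 29.9, 194.9]
tcp_rot: [3.141, -0.0, 0.811]
ft_force: [-0.3, 0.1, 0.3]
opening: 0.548
grip_force: 0.0
```

arm_command:
  rows:
    - [[0, 0, 0, 0, 0, 0.13, 0.1], [0, 0, 0, 0, 0, 0.13, 0.1], [0, 0, 0, 0, 0, 0.13, 0.1], [0, 0, 0, 0, 0, 0.13, 0.1], [0, 0, 0, 0, 0, 0.13, 0.1], [0, 0, 0, 0, 0, 0.13, 0.1], [0, 0, 0, 0, 0, 0.13, 0.1], [0, 0, 0, 0, 0, 0.13, 0.1]]

```text
t: 35.78
eef_pos: [451.2, 29.9, 194.9]
tcp_rot: [3.142, -0.0, 0.001]
ft_force: [0.2, 0.2, 0.9]
opening: 0.549
grip_force: 0.0
```

arm_command:
  rows:
    - [[0, 0, 0, 0, 0, 0, -0.2], [0, 0, 0, 0, 0, 0, -0.5], [0, 0, 0, 0, 0, 0, -0.5], [0, 0, 0, 0, 0, 0, -0.5], [0, 0, 0, 0, 0, 0, -0.5], [0, 0, 0, 0, 0, 0, -0.5]]

```text
t: 36.28
eef_pos: [451.2, 29.8, 194.9]
tcp_rot: [3.142, 0.0, 0.0]
ft_force: [-0.7, -0.1, 0.4]
opening: 0.299
grip_force: 30.0
```

arm_command:
  rows:
    - [[0, 0, -0.1, 0, 0, 0, -0.6], [0, 0, -0.3, 0, 0, 0, -0.6], [0, 0, -0.57, 0, 0, 0, -0.6], [0, 0, -0.84, 0, 0, 0, -0.6], [0, 0, -1, 0, 0, 0, -0.6], [0, 0, -1, 0, 0, 0, -0.6], [0, 0, -1, 0, 0, 0, -0.6], [0, 0, -1, 0, 0, 0, -0.6]]

```text
t: 36.95
eef_pos: [450.9, 29.9, 344.1]
tcp_rot: [-3.142, 0.001, -0.0]
ft_force: [0.0, -0.3, -0.7]
opening: 0.302
grip_force: 30.0
```

```bash
python3 chk.py 11; python3 -c "
from cell import *;s=state();print(s['opening'],s['grip_force'])"
```

```text
37.05 [451.04546096  29.85534608 343.56076902] -0.0001374650329935001
top [260.24 224.24] 79 [476.3 174.2]
top [342.52 233.56] 113 [ 442.3 -111.5]
side [255.52 241.25] 40 [674.   48.5]
side [306.4 245.4] 15 [560.3 -35.8]
side [356.19 252.48] 119 [ 444.9 -105.8]
side [289.78 290.34] 113 [462.6 106.1]
side [265.6  303.46] 254 [469.8 171. ]
0.30188710167856475 29.999875919893384
```

arm_command:
  rows:
    - [[0, 0, -0.1, 0, 0, 0, -0.6], [0.546, 0.361, -0.1, 0, 0, 0, -0.6], [0.546, 0.361, -0.1, 0, 0, 0, -0.6], [0.546, 0.361, -0.1, 0, 0, 0, -0.6], [0.546, 0.361, -0.1, 0, 0, 0, -0.6]]

```text
t: 37.47
eef_pos: [535.5, -26.2, 358.0]
tcp_rot: [3.142, 0.001, -0.002]
ft_force: [-1.2, 0.3, -1.3]
opening: 0.304
grip_force: 30.0
```

arm_command:
  rows:
    - [[0.546, 0.361, 0, 0, 0, 0, -0.6], [0.546, 0.361, 0, 0, 0, 0, -0.6], [0.546, 0.361, 0, 0, 0, 0, -0.6], [0.546, 0.361, 0, 0, 0, 0, -0.6], [0.546, 0.361, 0, 0, 0, 0, -0.6], [0.546, 0.361, 0, 0, 0, 0, -0.6]]

```text
t: 37.97
eef_pos: [614.3, -77.9, 358.7]
tcp_rot: [-3.141, 0.003, 0.0]
ft_force: [-0.7, 1.0, -1.2]
opening: 0.305
grip_force: 30.0
```

```bash
python3 -c "
from cell import *;s=state();print(s['eef_pos'],s['tcp_rot'],s['opening'])"
```

```text
[614.26613968 -77.90688606 358.68414702] [-3.14097313e+00  2.63484267e-03  6.01141771e-05] 0.30513105979265975
```

arm_command:
  rows:
    - [[0.003, 0.002, 0.05, 0, 0, 0, -0.6], [0.003, 0.002, 0.1, 0, 0, 0, -0.6], [0.003, 0.002, 0.16, 0, 0, 0, -0.6], [0.003, 0.002, 0.22, 0, 0, 0, -0.6], [0.003, 0.002, 0.25, 0, 0, 0, -0.6], [0.003, 0.002, 0.25, 0, 0, 0, -0.6]]

```text
t: 38.47
eef_pos: [615.2, -78.7, 320.8]
tcp_rot: [-3.141, 0.002, -0.0]
ft_force: [-0.1, 0.4, -1.1]
opening: 0.304
grip_force: 30.0
```

arm_command:
  rows:
    - [[0, 0, 0.04, 0, 0, 0, -0.6], [0, 0, 0.08, 0, 0, 0, -0.6], [0, 0, 0.12, 0, 0, 0, -0.6], [0, 0, 0.12, 0, 0, 0, -0.6]]

```text
t: 38.8
eef_pos: [615.3, -78.8, 303.1]
tcp_rot: [-3.141, 0.001, -0.0]
ft_force: [0.3, -0.5, 0.5]
opening: 0.303
grip_force: 30.0
```

arm_command:
  rows:
    - [[0, 0, 0, 0, 0, 0, 0.1], [0, 0, 0, 0, 0, 0, 0.1], [0, 0, 0, 0, 0, 0, 0.1], [0, 0, -0.42, 0, 0, 0, 0.1], [0, 0, -0.42, 0, 0, 0, 0.1], [0, 0, -0.42, 0, 0, 0, 0.1]]

```text
t: 39.3
eef_pos: [615.9, -78.8, 372.4]
tcp_rot: [3.14, -0.008, -0.0]
ft_force: [-0.6, -0.5, 1.2]
opening: 0.548
grip_force: 0.0
```

arm_command:
  rows:
    - [[-0.5, -0.607, 0, 0, 0, 0, -0.15], [-0.5, -0.607, 0, 0, 0, 0, -0.15], [-0.5, -0.607, 0, 0, 0, 0, -0.15], [-0.5, -0.607, 0, 0, 0, 0, -0.15]]

```text
t: 39.63
eef_pos: [537.0, 15.7, 367.4]
tcp_rot: [-3.141, 0.002, 0.002]
ft_force: [0.1, -0.1, 0.3]
opening: 0.426
grip_force: 0.0
```

arm_command:
  rows:
    - [[-0.5, -0.607, 0, 0, 0, 0, -0.15], [-0.5, -0.607, 0, 0, 0, 0, -0.15], [-0.5, -0.607, 0.1, 0, 0, 0, -0.15], [-0.5, -0.607, 0.3, 0, 0, 0, -0.15], [-0.5, -0.607, 0.3, 0, 0, 0, -0.15], [-0.5, -0.607, 0.3, 0, 0, 0, -0.15]]

```text
t: 40.13
eef_pos: [465.9, 103.3, 322.1]
tcp_rot: [3.141, 0.002, 0.0]
ft_force: [-0.1, -0.7, 0.7]
opening: 0.427
grip_force: 0.0
```

```bash
python3 chk.py 12
```

```text
40.2333 [466.41978855 102.79912637 323.21019725] -0.001085394359161107
top [342.77 233.65] 95 [ 442.  -112.3]
side [255.36 241.28] 39 [674.2  48.9]
side [306.4 245.4] 15 [560.3 -35.8]
side [355.39 253.11] 87 [ 444.7 -102.4]
side [289.74 290.29] 112 [462.8 106.1]
side [265.6  303.46] 254 [469.8 171. ]
```

arm_command:
  rows:
    - [[0, 0, 0.25, 0, 0, 0, -0.15], [0, 0, 0.5, 0, 0, 0, -0.15], [0, 0, 0.7, 0, 0, 0, -0.15], [0, 0, 0.82, 0, 0, 0, -0.15], [0, 0, 0.85, 0, 0, 0, -0.15], [0, 0, 0.85, 0, 0, 0, -0.2], [0, 0, 0.85, 0, 0, 0, -0.5], [0, 0, 0.85, 0, 0, 0, -0.5], [0, 0, 0.85, 0, 0, 0, -0.5], [0, 0, 0.85, 0, 0, 0, -0.5]]

```text
t: 41.07
eef_pos: [465.9, 103.3, 196.3]
tcp_rot: [-3.142, -0.003, -0.0]
ft_force: [-0.1, -2.9, 9.4]
opening: 0.293
grip_force: 30.0
```

arm_command:
  rows:
    - [[0, 0, 0, 0, 0, 0, -0.15], [0, 0, 0, 0, 0, 0, -0.15], [0, 0, 0, 0, 0, 0, -0.15], [0, 0, 0, 0, 0, -0.12, -0.15], [0, 0, 0, 0, 0, -0.12, -0.15], [0, 0, 0, 0, 0, -0.12, -0.15], [0, 0, 0, 0, 0, -0.12, -0.15], [0, 0, 0, 0, 0, -0.12, -0.15], [0, 0, 0, 0, 0, -0.12, -0.15], [0, 0, 0, 0, 0, -0.12, -0.15]]

```text
t: 41.9
eef_pos: [465.4, 103.4, 195.0]
tcp_rot: [3.142, 0.0, 0.76]
ft_force: [0.2, -0.1, -0.2]
opening: 0.421
grip_force: 0.0
```

arm_command:
  rows:
    - [[0, 0, 0, 0, 0, -0.13, -0.15], [0, 0, 0, 0, 0, -0.13, -0.15], [0, 0, 0, 0, 0, -0.13, -0.15], [0, 0, 0, 0, 0, -0.13, -0.15], [0, 0, 0, 0, 0, -0.13, -0.15], [0, 0, 0, 0, 0, -0.13, -0.15], [0, 0, 0, 0, 0, -0.13, -0.15], [0, 0, 0, 0, 0, -0.13, -0.15]]

```text
t: 42.57
eef_pos: [465.5, 103.4, 194.9]
tcp_rot: [3.142, 0.0, 1.57]
ft_force: [0.4, -0.5, -0.1]
opening: 0.428
grip_force: 0.0
```

arm_command:
  rows:
    - [[0, 0, 0, 0, 0, 0, -0.2], [0, 0, 0, 0, 0, 0, -0.5], [0, 0, 0, 0, 0, 0, -0.5], [0, 0, 0, 0, 0, 0, -0.5], [0, 0, 0, 0, 0, 0, -0.5], [0, 0, 0, 0, 0, 0, -0.5]]

```text
t: 43.07
eef_pos: [465.5, 103.3, 194.9]
tcp_rot: [3.141, 0.0, 1.57]
ft_force: [0.0, -0.1, 0.5]
opening: 0.299
grip_force: 30.0
```

arm_command:
  rows:
    - [[0, 0, -0.1, 0, 0, 0, -0.6], [0, 0, -0.3, 0, 0, 0, -0.6], [0, 0, -0.57, 0, 0, 0, -0.6], [0, 0, -0.84, 0, 0, 0, -0.6], [0, 0, -1, 0, 0, 0, -0.6], [0, 0, -1, 0, 0, 0, -0.6], [0, 0, -1, 0, 0, 0, -0.6], [0, 0, -1, 0, 0, 0, -0.6]]

```text
t: 43.73
eef_pos: [465.1, 103.3, 344.1]
tcp_rot: [-3.141, 0.0, 1.57]
ft_force: [0.1, -0.1, -0.6]
opening: 0.295
grip_force: 30.0
```

```bash
python3 chk.py 13; python3 -c "
from cell import *;s=state();print(s['opening'],s['grip_force'])"
```

```text
43.8333 [465.33717923 103.32639358 343.48505263] 1.570363724186643
top [342.59 233.56] 107 [ 442.3 -111.7]
side [255.52 241.25] 40 [674.   48.5]
side [283.68 242.28] 40 [614.9  -2.2]
side [306.4 245.4] 15 [560.3 -35.8]
side [357.82 252.15] 168 [ 442.8 -109.8]
side [265.58 303.46] 255 [469.8 171. ]
0.2971176507000781 29.999783865641803
```

arm_command:
  rows:
    - [[0, 0, -0.1, 0, 0, 0, -0.6], [-0.606, 0.499, -0.1, 0, 0, 0, -0.6], [-0.606, 0.499, -0.1, 0, 0, 0, -0.6], [-0.606, 0.499, -0.1, 0, 0, 0, -0.6], [-0.606, 0.499, -0.1, 0, 0, 0, -0.6]]

```text
t: 44.25
eef_pos: [543.4, 8.6, 358.3]
tcp_rot: [-3.142, 0.001, 1.568]
ft_force: [-1.1, -0.0, -0.9]
opening: 0.299
grip_force: 30.0
```

arm_command:
  rows:
    - [[-0.606, 0.499, 0, 0, 0, 0, -0.6], [-0.606, 0.499, 0, 0, 0, 0, -0.6], [-0.606, 0.499, 0, 0, 0, 0, -0.6], [-0.606, 0.499, 0, 0, 0, 0, -0.6], [-0.606, 0.499, 0, 0, 0, 0, -0.6], [-0.606, 0.499, 0, 0, 0, 0, -0.6], [-0.606, 0.499, 0, 0, 0, 0, -0.6], [-0.606, 0.499, 0, 0, 0, 0, -0.6]]

```text
t: 44.92
eef_pos: [614.7, -77.5, 359.7]
tcp_rot: [-3.141, -0.0, 1.572]
ft_force: [-0.2, 0.3, -0.6]
opening: 0.295
grip_force: 30.0
```

arm_command:
  rows:
    - [[0, 0, 0.05, 0, 0, 0, -0.6], [0, 0, 0.1, 0, 0, 0, -0.6], [0, 0, 0.16, 0, 0, 0, -0.6], [0, 0, 0.22, 0, 0, 0, -0.6], [0, 0, 0.25, 0, 0, 0, -0.6], [0, 0, 0.25, 0, 0, 0, -0.6]]

```text
t: 45.42
eef_pos: [615.0, -78.5, 320.7]
tcp_rot: [-3.139, -0.0, 1.571]
ft_force: [0.2, -0.5, -0.2]
opening: 0.298
grip_force: 30.0
```

arm_command:
  rows:
    - [[0, 0, 0.035, 0, 0, 0, -0.6], [0, 0, 0.035, 0, 0, 0, -0.6], [0, 0, 0.035, 0, 0, 0, -0.6], [0, 0, 0.035, 0, 0, 0, 0.1], [0, 0, 0.035, 0, 0, 0, 0.1], [0, 0, 0.035, 0, 0, 0, 0.1], [0, 0, 0.035, 0, 0, 0, 0.1], [0, 0, -0.3, 0, 0, 0, 0.1], [0, 0, -0.3, 0, 0, 0, 0.1], [0, 0, -0.3, 0, 0, 0, 0.1]]

```text
t: 46.25
eef_pos: [615.4, -78.5, 370.6]
tcp_rot: [3.136, 0.001, 1.571]
ft_force: [-0.6, 0.7, -0.8]
opening: 0.55
grip_force: 0.0
```

arm_command:
  rows:
    - [[-0.101, -0.584, 0, 0, 0, 0, 0.2], [-0.101, -0.584, 0, 0, 0, 0, 0.2], [-0.101, -0.584, 0, 0, 0, 0, 0.2], [-0.101, -0.584, 0, 0, 0, 0, 0.2]]

```text
t: 46.58
eef_pos: [525.8, -93.8, 367.3]
tcp_rot: [-3.141, -0.0, 1.569]
ft_force: [0.6, -0.1, 0.2]
opening: 0.596
grip_force: 0.0
```

arm_command:
  rows:
    - [[-0.101, -0.584, 0, 0, 0, 0, 0.2], [-0.101, -0.584, 0, 0, 0, 0, 0.2], [-0.101, -0.584, 0, 0, 0, 0, 0.2], [-0.101, -0.584, 0, 0, 0, 0, 0.2], [-0.101, -0.584, 0, 0, 0, 0, 0.2], [-0.101, -0.584, 0, 0, 0, 0, 0.2]]

```text
t: 47.08
eef_pos: [441.5, -108.9, 367.4]
tcp_rot: [3.14, 0.0, 1.571]
ft_force: [-0.1, -1.2, -0.5]
opening: 0.6
grip_force: 0.0
```

```bash
python3 chk.py 14; python3 - <<'E'
from h import *
C=cloud("side",np.load("side14.npy"));P=np.load("side14p.npy")
# column of arbor
q=C[175:225,285:325].reshape(-1,3);m=(np.hypot(q[:,0]-612,q[:,1]+78)<35)&(q[:,2]>84);q=q[m]
for lo in range(84,156,6):
    k=q[(q[:,2]>=lo)&(q[:,2]<lo+6)]
    if len(k): print(lo,len(k),k[:,:2].mean(0).round(1),np.ptp((k[:,:2]@[.866,-.5]) if 0 else k[:,:2]@np.array([.5,.866])).round(1))
crop(P,270,160,345,240,7,"s14")
E
```

```text
47.1833 [ 441.15258788 -108.69440584  367.19801784] 1.5711984528115752
top [262.51 224.7 ] 119 [474.7 166.3]
side [255.06 241.14] 35 [675.3  49.1]
side [306.4 245.4] 15 [560.3 -35.8]
side [354.58 252.29] 73 [ 448.4 -103.5]
side [265.67 303.52] 248 [469.5 171. ]
84 85 [606.4 -72.7] 51.5
90 20 [605.6 -72.5] 28.6
96 23 [605.3 -71.8] 29.0
102 19 [603.7 -72.8] 27.1
108 20 [603.5 -72.7] 27.9
114 25 [606.4 -72.5] 28.3
120 35 [608.  -76.3] 25.3
126 10 [608.2 -75.8] 10.8
132 9 [608.6 -75.4] 11.1
138 10 [609.  -74.6] 10.8
144 12 [611.4 -78.8] 11.3
```

View pics/s14.png

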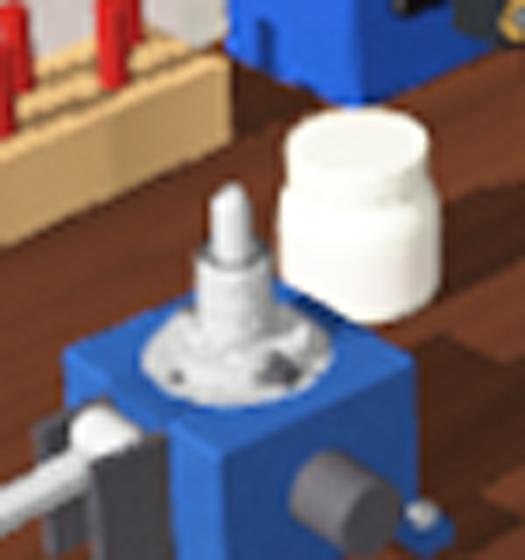

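All three bearings are stacked flat: the ring stack is 28-29 mm wide from 88 to 124 mm, with the pilot above it at crop (232,225). Now the collar.

arm_command:
  rows:
    - [[0, -0.005, 0.3, 0, 0, 0, 0.2], [0, -0.005, 0.55, 0, 0, 0, 0.2], [0, -0.005, 0.75, 0, 0, 0, 0.2], [0, -0.005, 0.75, 0, 0, 0, 0.2]]

```text
t: 47.52
eef_pos: [439.1, -108.4, 250.4]
tcp_rot: [-3.135, -0.003, 1.571]
ft_force: [0.4, 0.0, 0.2]
opening: 0.599
grip_force: 0.0
```

arm_command:
  rows:
    - [[0, 0, 0.2, 0, 0, 0, 0.2], [0, 0, 0.34, 0, 0, 0, 0.2], [0, 0, 0.385, 0, 0, 0, 0.2], [0, 0, 0.385, 0, 0, 0, 0.2], [0, 0, 0.385, 0, 0, 0, -0.1], [0, 0, 0.385, 0, 0, 0, -0.4], [0, 0, 0.385, 0, 0, 0, -0.4], [0, 0, 0.385, 0, 0, 0, -0.4], [0, 0, 0.385, 0, 0, 0, -0.4], [0, 0, 0.385, 0, 0, 0, -0.4]]

```text
t: 48.35
eef_pos: [439.4, -108.8, 198.1]
tcp_rot: [3.14, 0.001, 1.571]
ft_force: [-0.5, 0.8, 9.5]
opening: 0.361
grip_force: 30.0
```

arm_command:
  rows:
    - [[0, 0, 0, 0, 0, 0, 0.2], [0, 0, 0, 0, 0, 0, 0.2], [0, 0, 0, 0, 0, 0, 0.2], [0, 0, 0, 0, 0, 0.12, 0.2], [0, 0, 0, 0, 0, 0.12, 0.2], [0, 0, 0, 0, 0, 0.12, 0.2], [0, 0, 0, 0, 0, 0.12, 0.2], [0, 0, 0, 0, 0, 0.12, 0.2], [0, 0, 0, 0, 0, 0.12, 0.2], [0, 0, 0, 0, 0, 0.12, 0.2]]

```text
t: 49.18
eef_pos: [439.2, -108.8, 197.1]
tcp_rot: [-3.142, 0.0, 0.811]
ft_force: [0.1, 0.6, -0.3]
opening: 0.605
grip_force: 0.0
```

arm_command:
  rows:
    - [[0, 0, 0, 0, 0, 0.13, 0.2], [0, 0, 0, 0, 0, 0.13, 0.2], [0, 0, 0, 0, 0, 0.13, 0.2], [0, 0, 0, 0, 0, 0.13, 0.2], [0, 0, 0, 0, 0, 0.13, 0.2], [0, 0, 0, 0, 0, 0.13, 0.2], [0, 0, 0, 0, 0, 0.13, 0.2], [0, 0, 0, 0, 0, 0.13, 0.2]]

```text
t: 49.85
eef_pos: [439.1, -108.8, 197.1]
tcp_rot: [3.142, 0.0, 0.001]
ft_force: [-0.1, 0.4, -0.7]
opening: 0.602
grip_force: 0.0
```

arm_command:
  rows:
    - [[0, 0, 0, 0, 0, 0, -0.1], [0, 0, 0, 0, 0, 0, -0.4], [0, 0, 0, 0, 0, 0, -0.4], [0, 0, 0, 0, 0, 0, -0.4], [0, 0, 0, 0, 0, 0, -0.4], [0, 0, 0, 0, 0, 0, -0.4]]

```text
t: 50.35
eef_pos: [439.2, -108.7, 197.1]
tcp_rot: [3.142, 0.0, 0.0]
ft_force: [0.7, -0.1, 0.5]
opening: 0.363
grip_force: 30.0
```

arm_command:
  rows:
    - [[0, 0, -0.1, 0, 0, 0, -0.45], [0, 0, -0.3, 0, 0, 0, -0.45], [0, 0, -0.57, 0, 0, 0, -0.45], [0, 0, -0.84, 0, 0, 0, -0.45], [0, 0, -1, 0, 0, 0, -0.45], [0, 0, -1, 0, 0, 0, -0.45], [0, 0, -1, 0, 0, 0, -0.45], [0, 0, -1, 0, 0, 0, -0.45]]

```text
t: 51.02
eef_pos: [438.9, -108.6, 346.4]
tcp_rot: [-3.141, 0.001, -0.0]
ft_force: [-0.1, 0.4, -0.6]
opening: 0.361
grip_force: 30.0
```

```bash
python3 chk.py 15; python3 -c "
from cell import *;s=state();print(s['opening'],s['grip_force'])"
```

```text
51.1167 [ 439.02290857 -108.70032878  345.79520032] -0.000152525493686273
top [262.51 224.7 ] 119 [474.7 166.3]
side [255.06 241.14] 35 [675.3  49.1]
side [306.4 245.4] 15 [560.3 -35.8]
side [265.66 303.58] 246 [469.4 171.1]
0.36071573970923726 29.9996804818511
```

arm_command:
  rows:
    - [[0, 0, -0.1, 0, 0, 0, -0.45], [0.587, -0.1, -0.1, 0, 0, 0, -0.45], [0.587, -0.1, -0.1, 0, 0, 0, -0.45], [0.587, -0.1, -0.1, 0, 0, 0, -0.45], [0.587, -0.1, -0.1, 0, 0, 0, -0.45]]

```text
t: 51.53
eef_pos: [528.8, -93.4, 360.2]
tcp_rot: [-3.141, 0.002, 0.001]
ft_force: [-0.1, 0.7, -2.1]
opening: 0.365
grip_force: 30.0
```

arm_command:
  rows:
    - [[0.587, -0.1, 0, 0, 0, 0, -0.45], [0.587, -0.1, 0, 0, 0, 0, -0.45], [0.587, -0.1, 0, 0, 0, 0, -0.45], [0.587, -0.1, 0, 0, 0, 0, -0.45], [0.587, -0.1, 0, 0, 0, 0, -0.45], [0.587, -0.1, 0, 0, 0, 0, -0.45], [0.587, -0.1, 0, 0, 0, 0, -0.45], [0.587, -0.1, 0, 0, 0, 0, -0.45]]

```text
t: 52.2
eef_pos: [614.4, -79.1, 362.4]
tcp_rot: [3.141, 0.0, -0.001]
ft_force: [0.4, 0.2, -0.6]
opening: 0.365
grip_force: 30.0
```

arm_command:
  rows:
    - [[0, 0, 0.05, 0, 0, 0, -0.45], [0, 0, 0.1, 0, 0, 0, -0.45], [0, 0, 0.15, 0, 0, 0, -0.45], [0, 0, 0.18, 0, 0, 0, -0.45], [0, 0, 0.18, 0, 0, 0, -0.45], [0, 0, 0.18, 0, 0, 0, -0.45]]

```text
t: 52.7
eef_pos: [615.3, -78.8, 334.6]
tcp_rot: [-3.141, 0.001, -0.0]
ft_force: [0.8, 1.0, -0.5]
opening: 0.363
grip_force: 30.0
```

Bottom is at about 138 mm with no force, so the pilot is in the bore. I lower 9 mm more, release, and back off.

arm_command:
  rows:
    - [[0, 0, 0.03, 0, 0, 0, -0.45], [0, 0, 0.06, 0, 0, 0, -0.45], [0, 0, 0.06, 0, 0, 0, -0.45], [0, 0, 0.06, 0, 0, 0, -0.45], [0, 0, 0.06, 0, 0, 0, 0.2], [0, 0, 0.06, 0, 0, 0, 0.2], [0, 0, 0.06, 0, 0, 0, 0.2], [0, 0, 0.06, 0, 0, 0, 0.2]]

```text
t: 53.37
eef_pos: [615.3, -78.8, 326.3]
tcp_rot: [3.141, -0.0, -0.0]
ft_force: [0.4, 0.4, 0.3]
opening: 0.574
grip_force: 0.0
```

arm_command:
  rows:
    - [[0, 0, -0.3, 0, 0, 0, 0.2], [0, 0, -0.6, 0, 0, 0, 0.2], [0, 0, -0.6, 0, 0, 0, 0.2], [0, 0, -0.6, 0, 0, 0, 0.2]]

```text
t: 53.7
eef_pos: [615.2, -78.7, 419.3]
tcp_rot: [3.14, -0.006, -0.0]
ft_force: [0.0, -0.4, 0.1]
opening: 0.602
grip_force: 0.0
```

arm_command:
  rows:
    - [[-0.8, 0.6, 0, 0, 0, 0, 0.2], [-0.8, 0.6, 0, 0, 0, 0, 0.2], [-0.8, 0.6, 0, 0, 0, 0, 0.2], [-0.8, 0.6, 0, 0, 0, 0, 0.2], [-0.8, 0.6, 0, 0, 0, 0, 0.2], [-0.8, 0.6, 0, 0, 0, 0, 0.2]]

```text
t: 54.2
eef_pos: [494.5, -169.4, 415.4]
tcp_rot: [-3.141, 0.001, -0.002]
ft_force: [0.3, -0.4, -0.0]
opening: 0.602
grip_force: 0.0
```

```bash
python3 chk.py 16; python3 - <<'E'
from h import *
from m1 import blobs
C=cloud("side",np.load("side16.npy"));P=np.load("side16p.npy").astype(int)
q=C[165:225,280:330].reshape(-1,3);m=(np.hypot(q[:,0]-612,q[:,1]+78)<35)&(q[:,2]>84);q=q[m]
for lo in range(84,160,6):
    k=q[(q[:,2]>=lo)&(q[:,2]<lo+6)]
    if len(k): print(lo,len(k),k[:,:2].mean(0).round(1),np.ptp(k[:,:2]@np.array([.5,.866])).round(1))
d=P.max(2)<60
def z(x0,y0,x1,y1):
    m=np.zeros_like(d);m[y0:y1,x0:x1]=d[y0:y1,x0:x1];return blobs(m,20,900)
print("lever pad",z(215,195,275,260));b=z(130,310,225,380);print("plug",b,[plane("side",[x[0]],15) for x in b])
E
```

```text
54.3 [ 495.70849884 -168.55505122  415.45059887] -0.00034945644144568355
top [262.54 224.7 ] 120 [474.7 166.2]
side [255.06 241.14] 35 [675.3  49.1]
side [306.4 245.4] 15 [560.3 -35.8]
side [265.67 303.61] 245 [469.3 171.2]
84 91 [606.5 -72.8] 51.5
90 20 [605.6 -73.5] 29.0
96 19 [604.7 -72.3] 27.7
102 23 [605.1 -72.1] 28.2
108 18 [604.1 -73.3] 26.7
114 20 [603.2 -73.8] 27.5
120 16 [601.9 -71.4] 31.5
126 24 [603.7 -69.9] 36.1
132 34 [603.2 -71.5] 36.4
138 71 [610.1 -75.7] 36.4
144 19 [612.9 -81.6] 21.3
lever pad [(array([242.88, 246.65]), [233, 240, 21, 15, 184])]
plug [(array([212.38, 318.08]), [207, 314, 12, 9, 26]), (array([174.6 , 335.16]), [165, 322, 20, 27, 374]), (array([222.52, 335.19]), [219, 328, 6, 14, 21]), (array([206.77, 360.25]), [196, 352, 23, 18, 61]), (array([133.68, 364.82]), [130, 362, 9, 7, 22]), (array([156.88, 376.5 ]), [150, 373, 14, 7, 32])] [array([[510.5071608 , 280.63760751,  15.        ]]), array([[525.85312303, 358.95769967,  15.        ]]), array([[455.9925874 , 290.16009531,  15.        ]]), array([[426.26938542, 343.72301663,  15.        ]]), array([[516.05470332, 446.5951647 ,  15.        ]]), array([[460.85122623, 426.51754159,  15.        ]])]
```

The depth profile shows the bearings (28 mm wide) from 88 to 124 mm and the collar (36 mm wide) from 124 to 146 mm. The lever is down and the plug is in the tray, so I hand it in.

```bash
python3 -c "
from cell import *;print(job_done())"
```

```text
the job is handed in; nothing more can be done
None
```

I handed the job in at about 54 s. By the last camera check the plug is in the tray, the arbor is seated and clamped with the lever down, and all three small bearings are on the pilot with the collar on top; the hand-in returned no verdict.

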